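# Load cold chisels upright into a tote taken down from its hooks

### The arm

A 6-joint arm with a two-finger parallel gripper is mounted at the origin on a cart in front of the work surface, level with it; the furniture and walls round the work are solid. World frame = base frame: x ahead of the robot, y to its left, z up, the work surface at z = 0. Lengths are in m, angles in degrees, forces in N, time in s.
With the tool pointing down it reaches from about 0.25 to 0.725 m from the base axis. Payload 9.7 kg.
Tool frame: the origin (TCP) lies between the finger pads; the fingertips stand 19 mm ahead of it and the grasp point (between the pads) is the TCP; z points along the fingers, y is the line along which they close (so a half turn about z gives the same grasp; the last joint's range is limited). The gripper opens to 85 mm and grips with 20 to 120 N. Pads are 22 mm wide; open, the fingers measure 114 mm over their backs; the gripper's body (76 mm by 85 mm) begins 54 mm behind the grasp point. The pads swing forward as they close: fully open they stand 13 mm farther back than shut.
Start: joints at [74.485, 4.979, 10.078, 95.1, 0, 90], TCP at [0.147, 0.53, 0.25] pointing down, gripper open.
Joint ranges: [-179.16, 179.16], [-48.56, 103.87], [-65.8, 70.77], [-126.05, 130.52], [-82.76, 87.17], [-180, 180]. Speed limits (degrees/s): [127.2, 127.2, 147.25, 180, 180, 180].

### API

Orientations are given as [roll, pitch, yaw] about the fixed x, y, z axes, in that order (R = Rz(yaw) Ry(pitch) Rx(roll)).
In Python, from workcell import telemetry, camera, calibration, workorder gives the robot as it stands.
- The arm moves only by the tool play_rows, never from a script. Its argument "increments" is a list of rows, each a list of 3 entries, a list of its own where there are three numbers: the shift along the tool's x, y, z in mm, then the turn, a rotation vector about the tool's x, y, z in degrees, then the closure, from 0 (fully open) to 1 (shut). In form: [[[x, y, z], [ax, ay, az], jaw], ...]. A call has 1 to 20 rows; each row is the pose to reach, as a shift and turn from the pose commanded when the call began, along the tool's axes at that moment; what a row does not reach only later rows make up. A row lasts 1/10 s, in which the tool goes at most 50 mm and 8.59 degrees, less where a joint would pass 70% of its speed; a pose out of reach is approached as far as the arm can. A call with a gripper value outside its range is refused whole. The fingers move at their own pace and stop on an object; "grip_force" is the grip in N (left out, the last holds). Time passes only in rows, so rows that repeat a pose let the fingers close. It gives the time, the measured TCP pose, the force, the opening and the grip force at its end, in the units of the state.
- telemetry.get_obs(): the state, without advancing time (a new reading comes with each control period).
- camera(name): name is "side" or "top"; returns (picture, depth): 480x640x3 uint8, red, green, blue; 480x640 float32, m along the optical axis (not along the pixel's ray), 0 where there is no reading.
- calibration(name): a dict with "vertical_fov" (degrees; the focal length in pixels is half the picture's height over the tangent of half this angle, whatever the lens; pixels are square), "cx", "cy" (the principal point, pixels), "rvec" (rotation vector, rad) and "tvec" (3), from world to camera coordinates, as OpenCV has them. Camera axes: x right, y down, z forward; pixel columns grow to the right and rows downward; lengths in m; the calibration is good to about 2 mm. A picture is of the moment at which its call begins. calibration takes no time and is no camera call.
- workorder.job_done(): hands the job in; it is judged then, once.
The state is a dict: "time": time; "q": joint angles; "qd": joint speeds; "joint_efforts": joint torques, N m; "ee_pos": TCP position; "tcp_rot": TCP orientation; "wrist_force": force on the tool from outside, world axes, zero at the start; "torque": the same for the moment, N m; "opening": finger opening in m; "grasp_force": force on a finger pad.
Only numpy, scipy, OpenCV 4.12 (cv2) and the standard library are available. Lean on these libraries where they do the work, as an engineer would, in place of code of your own. Each camera call takes 0.05 s, during which the arm holds its last target. There are 200 camera calls.

### The job

Lift the red tote up and off the two hooks of the blue rack and stand it upright in the middle of the rubber mat; only then put every cold chisel that lies on the bench into it, standing head up with the cutting edge down on the cell floor, one to a cell. A chisel pinched near its head swings down to hang upright when you slacken the grip a little: grip it firmly again before you lower it in. Do not push the spray can or the tape measure that stand behind the work.

Things in the scene. Friction and masses are not known exactly. Their poses are not given: they have to be found in the camera images.
- tote: Red open-topped metal carrier, 132 x 132 mm, 80 mm high, 0.55 kg, four square cells (2 x 2), each 38 x 38 mm clear, 76 mm deep (floor 4 mm thick), parted by 48 mm wide ribs. A round steel carrying bar runs over its middle along its own y axis, on lugs at the end walls. Origin: centre of the underside, z up. At the start it hangs from the rack by the ends of the bar.
- bar (a point): Middle of the tote's carrying bar, on its axis, 110 mm above the tote's underside; same axes as the tote. The bar is 14 mm thick and 180 mm long (along y) with 24 mm stubs beyond the end walls; pinch it here, across it, along the tote's x axis. 23 mm are free below it.
- rack: Blue bench rack, fixed: two 220 mm posts at x = +92, y = +-77 mm in its frame, each with a wire hook that reaches to -x (towards the robot), dips and turns up to a red tip at x = -18 mm, 223 mm high. Origin: on the bench below the middle between the dips; the tote's bar lies in the dips, axis about 202 mm up. The tote comes off by rising 30 mm or more, then moving to the rack's -x.
- mat: Black rubber mat with a grey middle, fixed, 190 x 190 mm, 3 mm thick, flat on the bench. Origin: centre of its underside.
- can_spatter: Bystander: blue spray can (the nearer of two) with a red cap, 68 mm diameter, 217 mm high, standing on the bench; origin at the centre of its foot.
- tape_measure: Bystander: yellow tape measure, 37 x 83 x 64 mm, standing on the bench; origin at the centre of its underside.
- cell1 (a point): Centre of the mouth of cell 1 of the tote, at the level of its rim (80 mm above the tote's underside); same axes as the tote. In the tote's frame it is at x = -43.0 mm, y = -43.0 mm.
- cell2 (a point): Centre of the mouth of cell 2 of the tote, at the level of its rim (80 mm above the tote's underside); same axes as the tote. In the tote's frame it is at x = -43.0 mm, y = +43.0 mm.
- cell3 (a point): Centre of the mouth of cell 3 of the tote, at the level of its rim (80 mm above the tote's underside); same axes as the tote. In the tote's frame it is at x = +43.0 mm, y = -43.0 mm.
- cell4 (a point): Centre of the mouth of cell 4 of the tote, at the level of its rim (80 mm above the tote's underside); same axes as the tote. In the tote's frame it is at x = +43.0 mm, y = +43.0 mm.
- chisel1: Cold chisel (3 or 4 of four are present), grey steel, 154 mm long, 0.24 to 0.35 kg, 16 mm octagonal shank, wedge blade 20 mm wide. Origin: middle of its length, on its underside as it lies; own y runs from edge to head. Centre of mass near mid-length. Pinched near the head at 20 N or more it keeps its angle; at 3 to 6 N it stays between the fingers but swings down about the pads.
- chisel1_head (a point): Middle of the flat struck head end of this chisel, on its axis (y = +77 mm, 8 mm above its origin as it lies).
- chisel1_edge (a point): Middle of the cutting edge of this chisel, on its axis (y = -77 mm, 8 mm above its origin as it lies).
- chisel2: Cold chisel (3 or 4 of four are present), grey steel, 154 mm long, 0.24 to 0.35 kg, 16 mm octagonal shank, wedge blade 20 mm wide. Origin: middle of its length, on its underside as it lies; own y runs from edge to head. Centre of mass near mid-length. Pinched near the head at 20 N or more it keeps its angle; at 3 to 6 N it stays between the fingers but swings down about the pads.
- chisel2_head (a point): Middle of the flat struck head end of this chisel, on its axis (y = +77 mm, 8 mm above its origin as it lies).
- chisel2_edge (a point): Middle of the cutting edge of this chisel, on its axis (y = -77 mm, 8 mm above its origin as it lies).
- chisel3: Cold chisel (3 or 4 of four are present), grey steel, 154 mm long, 0.24 to 0.35 kg, 16 mm octagonal shank, wedge blade 20 mm wide. Origin: middle of its length, on its underside as it lies; own y runs from edge to head. Centre of mass near mid-length. Pinched near the head at 20 N or more it keeps its angle; at 3 to 6 N it stays between the fingers but swings down about the pads.
- chisel3_head (a point): Middle of the flat struck head end of this chisel, on its axis (y = +77 mm, 8 mm above its origin as it lies).
- chisel3_edge (a point): Middle of the cutting edge of this chisel, on its axis (y = -77 mm, 8 mm above its origin as it lies).
- chisel4: Cold chisel (3 or 4 of four are present), grey steel, 154 mm long, 0.24 to 0.35 kg, 16 mm octagonal shank, wedge blade 20 mm wide. Origin: middle of its length, on its underside as it lies; own y runs from edge to head. Centre of mass near mid-length. Pinched near the head at 20 N or more it keeps its angle; at 3 to 6 N it stays between the fingers but swings down about the pads.
- chisel4_head (a point): Middle of the flat struck head end of this chisel, on its axis (y = +77 mm, 8 mm above its origin as it lies).
- chisel4_edge (a point): Middle of the cutting edge of this chisel, on its axis (y = -77 mm, 8 mm above its origin as it lies).
Things that resemble listed ones, but are neither listed nor needed, are in the scene too. Leave any green look-alike of the chisel3 alone. There is more than one size of the tote; the job needs the larger.

How it is judged:
By the outcome, as a careful person would: the job done as asked, in the order asked, and still so for the second after the job is handed in, with the robot touching nothing.
Of chisel1, chisel2, chisel3, chisel4 only 3 to 4 are there at a start; the rules pass over those that are not, and their reading is None.
At some moment in a run one of chisel1, chisel2, chisel3, chisel4 may be knocked a few centimetres aside while the robot is not near it.
It also fails if it takes over 208 s, if anything falls off the work surface, if the arm or the gripper's body presses on something with over 40 N, if the wrist force passes 120 N, or if a joint passes its speed limit or range.

## Working session

There is one attempt and no reset: what is moved stays moved. The work goes in short steps, Python scripts to look and compute and a tool call to move; the robot and the scene stay as the last step left them, time stands still between calls to the robot, and variables do not carry over. Pictures are saved under pics/ and viewed, at most 14 in all, crops included, and the job is handed in when it is done.

Besides the shell and the picture viewer there is one more tool, called after "Call:" as name([rows], argument=value, ...), one row to a line, values as JSON. play_rows: Moves the arm, as the interface text tells. Its arguments: {"type":"object","properties":{"increments":{"type":"array"},"grip_force":{"type":"number"}},"required":["increments"]}

```bash
mkdir -p pics
cat > h.py <<'E'
import numpy as np, cv2
from workcell import telemetry, camera, calibration, workorder
def cal(n):
    c=calibration(n); f=240/np.tan(np.radians(c["vertical_fov"])/2)
    R=cv2.Rodrigues(np.array(c["rvec"],float))[0]; return f,c["cx"],c["cy"],R,np.array(c["tvec"],float).ravel()
def pix(n,p):
    f,cx,cy,R,t=cal(n); q=R@np.asarray(p,float)+t; return np.array([cx+f*q[0]/q[2],cy+f*q[1]/q[2]])
def ray(n,u,v,z):
    f,cx,cy,R,t=cal(n); d=R.T@np.array([(u-cx)/f,(v-cy)/f,1]); o=-R.T@t; return o+d*(z-o[2])/d[2]
def cloud(n,dep):
    f,cx,cy,R,t=cal(n); v,u=np.mgrid[:480,:640]
    P=np.stack([(u-cx)/f*dep,(v-cy)/f*dep,dep],-1)-t; return P@R
def save(n,im,box=None,s=1):
    if box: im=im[box[1]:box[3],box[0]:box[2]]
    im=cv2.resize(im,None,fx=s,fy=s,interpolation=cv2.INTER_CUBIC); cv2.imwrite(f"pics/{n}.png",im[...,::-1])
E
python3 - <<'E'
from h import *
for n in("top","side"):
    im,d=camera(n); save(n+"0",im); np.savez(n+"0",im=im,d=d); print(n,cal(n)[0],-cal(n)[3].T@cal(n)[4])
print(telemetry.get_obs())
E
```

```text
top 549.1984487796645 [0.25177401 0.07535007 1.59350353]
side 523.7975937950241 [-0.22473876 -0.23888009  1.52723305]
{'time': 0.1, 'q': array([ 7.44839613e+01,  5.00972909e+00,  1.00385299e+01,  9.50989196e+01,
       -4.35010575e-04,  8.99982771e+01]), 'qd': array([ 0.09699452, -0.12958024,  0.17939115,  0.05469918, -0.12144604,
        0.06632373]), 'joint_efforts': array([-4.46418117e-04, -5.21563125e+01,  4.65654302e+01,  1.58645154e-02,
        2.72455935e-05,  1.79082588e-05]), 'ee_pos': array([0.14708371, 0.52978322, 0.24963271]), 'tcp_rot': array([-1.79929881e+02,  4.32901744e-04,  1.64485685e+02]), 'wrist_force': array([ 0.25967839, -0.66065251, -0.11460287]), 'torque': array([-0.01426772, -0.00401801,  0.00537674]), 'grasp_force': 0.0, 'opening': 0.08566524988732555}
```

View pics/top0.png

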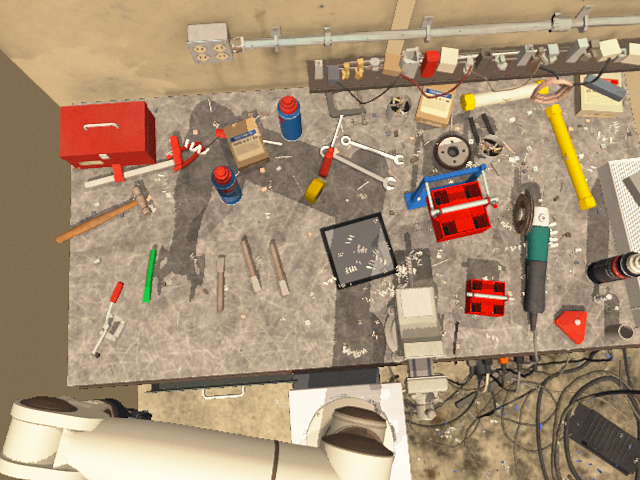

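View pics/side0.png

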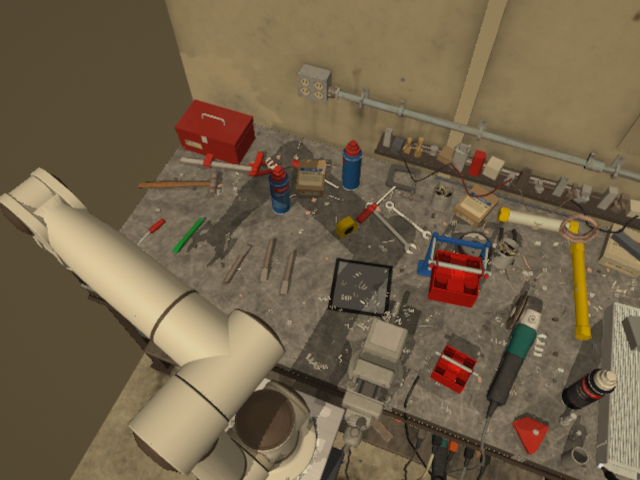

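The top view shows:
- Large red tote on the blue rack at (460,210), and a small red tote at (487,297), which is a decoy.
- Mat at (358,250).
- Grey chisels at (221,283), (250,263) and (280,266), and the green look-alike at (150,273).
- Near blue can at (227,185) and tape measure at (316,190).

The side view agrees: tote (455,275), mat (362,287), chisels (237,263), (268,258) and (289,270).

Run:
```python
from h import *
np.set_printoptions(precision=4,suppress=True)
for n in("top","side"):
    print(n,"origin",pix(n,[0,0,0]),"x.5",pix(n,[.5,0,0]),"tcp",pix(n,telemetry.get_obs()["ee_pos"]))
T=np.load("top0.npz");im,d=T["im"],T["d"];P=cloud("top",d)
S=np.load("side0.npz");ims,ds=S["im"],S["d"];Q=cloud("side",ds)
# chisels: points 6-25mm above bench, in region
for nm,I,C in(("top",im,P),("side",ims,Q)):
    z=C[...,2]; m=((z>.006)&(z<.03)&(abs(C[...,0]-.5)<.45)).astype(np.uint8)
    n,l,st,ce=cv2.connectedComponentsWithStats(m)
    for i in range(1,n):
        if st[i,4]>150:
            vu=np.argwhere(l==i); p=C[l==i]; (c,sz,a)=cv2.minAreaRect((p[:,:2]*1000).astype(np.float32))
            if 110<max(sz)<260: print(nm,"px",ce[i].round(),"c",np.round(c),"sz",np.round(sz),round(a,1),"zmax",np.percentile(p[:,2],95).round(4),"rgb",I[l==i].mean(0).round())
# mat
g=cv2.cvtColor(im,cv2.COLOR_RGB2GRAY)
m=((g<45)&(abs(P[...,2])<.02)).astype(np.uint8);n,l,st,ce=cv2.connectedComponentsWithStats(m)
for i in np.argsort(-st[1:,4])[:3]+1:
    p=P[l==i][:,:2]*1000;print("mat",st[i],cv2.minAreaRect(p.astype(np.float32)))
# tote red
r=(im[...,0]>110)&(im[...,1]<60)&(im[...,2]<60)
for nm,C,I in(("top",P,im),("side",Q,ims)):
    r=(I[...,0]>110)&(I[...,1]<70)&(I[...,2]<70)
    n,l,st,ce=cv2.connectedComponentsWithStats(r.astype(np.uint8))
    for i in range(1,n):
        if st[i,4]>250:
            p=C[l==i];zt=np.percentile(p[:,2],98);k=p[p[:,2]>zt-.012];print(nm,ce[i].round(),st[i,4],"ztop",zt.round(3),cv2.minAreaRect((k[:,:2]*1000).astype(np.float32)))
for q in[(227,185),(222,172),(316,190)]: print(q,P[q[1],q[0]])
# bar: bright pixels higher than .18 near tote
m=(P[...,2]>.195)&(P[...,2]<.225)&(im.min(-1)>110); 
n,l,st,ce=cv2.connectedComponentsWithStats(m.astype(np.uint8))
for i in range(1,n):
    if st[i,4]>60: p=P[l==i];print("bar",ce[i],st[i,4],p.mean(0),cv2.minAreaRect((p[:,:2]*1000).astype(np.float32)))
```

```text
top origin [349.3809 442.5152] x.5 [334.7162 262.9975] tcp [125.4558 410.9079]
side origin [272.085  438.7493] x.5 [335.417  287.9134] tcp [107.9347 291.799 ]
top px [592. 113.] c [ 901. -833.] sz [134.  44.] 64.1 zmax 0.0285 rgb [175. 148. 110.]
top px [328. 156.] c [854.  -7.] sz [ 46. 208.] 75.3 zmax 0.028 rgb [188.  95.  78.]
top px [452. 152.] c [ 819. -385.] sz [116. 114.] 6.5 zmax 0.029 rgb [150. 131. 113.]
top px [250. 266.] c [511. 246.] sz [152.  22.] 13.4 zmax 0.0192 rgb [185. 156. 129.]
top px [278. 269.] c [493. 168.] sz [154.  21.] 13.0 zmax 0.0197 rgb [185. 156. 129.]
top px [149. 276.] c [503. 543.] sz [ 23. 153.] 81.5 zmax 0.0188 rgb [ 39. 173.  63.]
top px [220. 284.] c [462. 337.] sz [ 23. 152.] 87.3 zmax 0.0196 rgb [173. 145. 120.]
top px [632. 302.] c [ 322. -835.] sz [139.  14.] 4.1 zmax 0.0284 rgb [142. 128. 112.]
top px [391. 334.] c [ 287. -142.] sz [160.  39.] 5.1 zmax 0.0259 rgb [176. 158. 132.]
top px [339. 410.] c [89.  8.] sz [ 65. 199.] 5.3 zmax 0.0179 rgb [210. 190. 158.]
side px [370. 215.] c [812.   3.] sz [206. 235.] 22.3 zmax 0.028 rgb [112.  75.  
[... 4206 characters left out ...]
5, -250.99542236328125), (58.1799201965332, 7.723016738891602), 9.570059776306152)
bar [464.0536 205.3527] 224 [ 0.5948 -0.339   0.206 ] ((595.5271606445312, -339.3011474609375), (13.189446449279785, 122.53929901123047), 7.293111324310303)
bar [633.7975 264.3067] 163 [ 0.4084 -0.7469  0.2104] ((413.30804443359375, -749.1487426757812), (27.99199104309082, 50.102783203125), 81.2979507446289)
bar [346.75   421.3062] 160 [0.0823 0.0124 0.2144] ((85.85394287109375, 4.4144134521484375), (28.715749740600586, 69.28910827636719), 7.939212799072266)
bar [375.6928 427.6867] 166 [ 0.0626 -0.0556  0.213 ] ((59.73027420043945, -50.91953659057617), (46.99199295043945, 33.67938995361328), 70.40217590332031)
```

Run:
```python
from h import *
T=np.load("top0.npz")["im"];S=np.load("side0.npz")["im"]
a=cv2.resize(T[150:310,400:530],None,fx=3,fy=3,interpolation=2);b=cv2.resize(T[220:320,200:300],None,fx=3.9,fy=4.8,interpolation=2)
save("crop1",np.hstack([a,b]))
```

```text
(no output)
```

View pics/crop1.png

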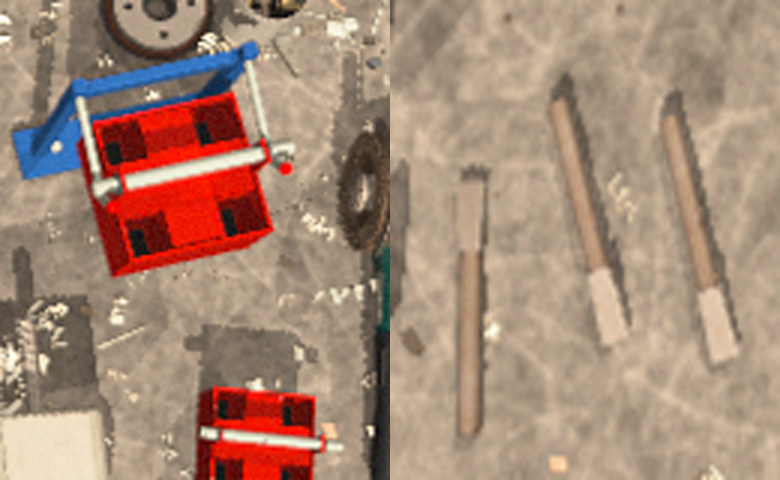

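The crop confirms the choices. The larger tote hangs on the blue rack with its bar at about (463,206), and the smaller one at (487,297) is to be left alone. The left chisel has its blade up (far end); the other two have their blades down (near the robot). Next I get exact geometry for the tote, mat and obstacles.

```bash
cat >> h.py <<'E'
from scipy.spatial.transform import Rotation as Ro
np.set_printoptions(precision=4,suppress=True)
def plan(*targets):
    "world targets (x,y,z,yaw) tool down -> shift mm/turn deg in present tool axes"
    o=telemetry.get_obs(); R=Ro.from_euler("xyz",o["tcp_rot"],degrees=True); p=np.array(o["ee_pos"])
    for t in targets:
        G=Ro.from_euler("xyz",[180,0,t[3]],degrees=True)
        print(t,"->",((R.inv().apply(np.array(t[:3])-p))*1000).round(1),(R.inv()*G).as_rotvec(degrees=True).round(1))
E
python3 - <<'E'
from h import *
T=np.load("top0.npz");im,d=T["im"],T["d"];P=cloud("top",d);g=cv2.cvtColor(im,cv2.COLOR_RGB2GRAY)
S=np.load("side0.npz");ims,ds=S["im"],S["d"];Q=cloud("side",ds)
# mat: dark low-saturation border
m=np.zeros_like(g);m[(g<60)&(im.max(-1).astype(int)-im.min(-1)<25)&(abs(P[...,2])<.03)]=1
m[:,:315]=0;m[:,402:]=0;m[:208]=0;m[292:]=0
m=cv2.morphologyEx(m,cv2.MORPH_OPEN,np.ones((2,2),np.uint8))
pp=np.argwhere(m)[:,::-1]
h=cv2.convexHull(pp.astype(np.int32));W=np.array([ray("top",u,v,.003)[:2]*1000 for u,v in h[:,0]],np.float32)
print("mat rect",cv2.minAreaRect(W))
# tote bar / rim
for nm,I,C in(("top",im,P),("side",ims,Q)):
    x,y,z=C[...,0],C[...,1],C[...,2]; near=(abs(x-.595)<.12)&(abs(y+.339)<.14)
    b=near&(z>.196)&(z<.214)&(abs((x-.595)+np.tan(np.radians(8))*(y+.339))<.02)&(I.min(-1)>60)
    p=C[b]; c=p.mean(0);_,_,V=np.linalg.svd(p[:,:2]-c[:2]);a=V[0]; print(nm,"bar",b.sum(),c,"yaw",np.degrees(np.arctan2(-a[0],a[1])),"zmax",np.percentile(p[:,2],95),"ext",np.ptp((p[:,:2]-c[:2])@a))
    r=near&(z>.163)&(z<.180)&(I[...,0]>90)&(I[...,1]<80)
    print(nm,"rim",r.sum(),np.median(z[r]),cv2.minAreaRect((C[r][:,:2]*1000).astype(np.float32)))
# obstacles map
x,y,z=P[...,0],P[...,1],P[...,2]
for X in np.arange(.25,.85,.05):
    print(round(X,2),[int(1000*np.percentile(z[k],99)) if (k:=(abs(x-X)<.025)&(abs(y-Y)<.025)&(z<.6)).any() else -1 for Y in np.arange(-.5,.55,.05)])
E
```

```text
mat rect ((529.560546875, -76.85914611816406), (188.3968505859375, 188.63356018066406), 12.05698299407959)
top bar 357 [ 0.595  -0.3372  0.2056] yaw -171.6913322132757 zmax 0.21114968890372093 ext 0.1815557304211478
top rim 1142 0.16752048440483727 ((596.8270263671875, -337.99420166015625), (132.50001525878906, 133.56736755371094), 8.362885475158691)
side bar 267 [ 0.594  -0.34    0.2069] yaw -171.95533573128955 zmax 0.21257924108605641 ext 0.17976085422312038
side rim 1070 0.16942833574514268 ((595.2105102539062, -340.47332763671875), (138.41343688964844, 132.95188903808594), 8.32668399810791)
0.25 [7, 14, 12, 7, 39, 147, 146, 144, 8, 14, 18, 9, 7, 6, 6, 5, 7, 6, 6, 7, 6]
0.3 [43, 58, 59, 35, 44, 117, 118, 116, 10, 7, 7, 6, 7, 6, 6, 7, 6, 6, 6, 6, 7]
0.35 [75, 87, 85, 85, 6, 113, 114, 111, 7, 7, 7, 7, 7, 8, 7, 8, 7, 7, 7, 5, 6]
0.4 [7, 61, 66, 82, 8, 111, 114, 111, 12, 8, 7, 8, 9, 10, 7, 7, 6, 20, 9, 7, 7]
0.45 [7, 8, 5, 8, 8, 11, 73, 11, 10, 13, 15, 9, 6, 20, 9, 19, 9, 20, 5, 6, 8]
0.5 [15, 6, 6, 7, 168, 18, 71, 15, 15, 15, 9, 8, 6, 21, 13, 20, 7, 19, 7, 8, 11]
0.55 [11, 7, 171, 173, 172, 221, 7, 12, 21, 19, 11, 8, 8, 16, 19, 18, 6, 12, 12, 6, 12]
0.6 [11, 206, 221, 212, 211, 210, 6, 9, 9, 12, 12, 8, 5, 6, 6, 17, 7, 7, 8, 6, 7]
0.65 [8, 7, 207, 176, 203, 220, 10, 7, 7, 7, 7, 7, 6, 7, 14, 7, 7, 7, 7, 6, 6]
0.7 [8, 5, 222, 208, 207, 219, 10, 8, 13, 7, 52, 67, 33, 7, 7, 188, 211, 8, 6, 8, 7]
0.75 [85, 85, 30, 30, 26, 7, 10, 11, 9, 6, 57, 66, 7, 8, 13, 193, 220, 8, 9, 8, 18]
0.8 [84, 84, 31, 33, 8, 10, 13, 8, 11, 12, 30, 10, 7, 7, 37, 40, 6, 7, 8, 16, 15]
```

Run:
```python
from h import *
plan((.37,.1,.32,140),(.595,-.338,.32,98.3))
```

```text
(0.37, 0.1, 0.32, 140) -> [-329.8 -354.6  -69.9] [-0.1  0.  24.5]
(0.595, -0.338, 0.32, 98.3) -> [-663.7 -716.4  -69.5] [-0.1  0.  66.2]
```

Call:
play_rows([
  [[0, 0, -50], [0, 0, 0], 0],
  [[-50, -50, -70], [0, 0, 4], 0],
  [[-110, -118, -70], [0, 0, 8], 0],
  [[-165, -177, -70], [0, 0, 12], 0],
  [[-220, -236, -70], [0, 0, 16], 0],
  [[-275, -296, -70], [0, 0, 20], 0],
  [[-330, -355, -70], [0, 0, 24], 0],
  [[-390, -420, -70], [0, 0, 30], 0],
  [[-450, -485, -70], [0, 0, 36], 0],
  [[-510, -550, -70], [0, 0, 44], 0],
  [[-570, -615, -70], [0, 0, 52], 0],
  [[-620, -670, -70], [0, 0, 60], 0],
  [[-664, -716, -70], [0, 0, 66.2], 0],
  [[-664, -716, -70], [0, 0, 66.2], 0],
  [[-664, -716, -70], [0, 0, 66.2], 0],
  [[-664, -716, -70], [0, 0, 66.2], 0],
  [[-664, -716, -70], [0, 0, 66.2], 0],
  [[-664, -716, -70], [0, 0, 66.2], 0],
  [[-664, -716, -70], [0, 0, 66.2], 0],
  [[-664, -716, -70], [0, 0, 66.2], 0],
], grip_force=60)

```text
time: 2.1
ee_pos: [0.5827, -0.3142, 0.3198]
tcp_rot: [-180.0, -0.0, 98.3]
wrist_force: [1.3, 0.0, 1.0]
opening: 0.0855
grasp_force: 0.0
```

Run:
```python
from h import *
im,d=camera("top"); save("top1",im)
plan((.595,-.338,.25,98.3),(.595,-.338,.203,98.3))
```

```text
(0.595, -0.338, 0.25, 98.3) -> [-18.6   6.7  63.3] [-0.3 -0.1 -0.2]
(0.595, -0.338, 0.203, 98.3) -> [-18.6   7.  110.3] [-0.3 -0.1 -0.2]
```

View pics/top1.png

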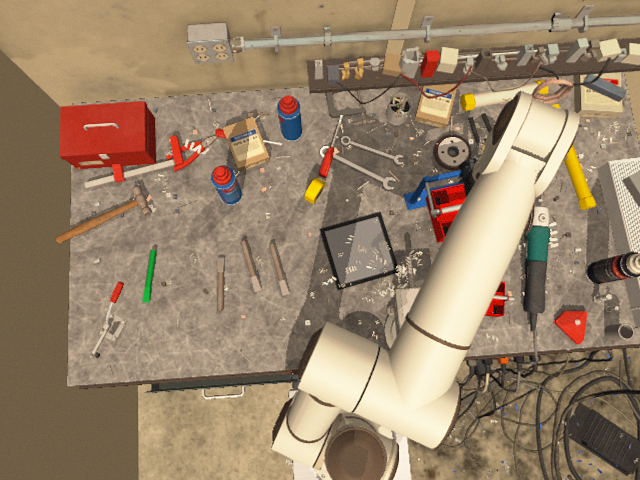

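The bench now shows three grey chisels and no fourth. I let the arm settle before planning the descent.

Call:
play_rows([
  [[0, 0, 0], [0, 0, 0], 0],
  [[0, 0, 0], [0, 0, 0], 0],
  [[0, 0, 0], [0, 0, 0], 0],
])

```text
time: 2.45
ee_pos: [0.5818, -0.3111, 0.3216]
tcp_rot: [179.9, 0.0, 98.3]
wrist_force: [-1.0, 0.4, 1.0]
opening: 0.0855
grasp_force: 0.0
```

Run:
```python
from h import *
plan((.595,-.338,.203,98.3))
```

```text
(0.595, -0.338, 0.203, 98.3) -> [-28.4   9.  118.6] [0.1 0.  0. ]
```

Call:
play_rows([
  [[-5, 2, 20], [0, 0, 0], 0],
  [[-20, 6, 45], [0, 0, 0], 0],
  [[-28, 9, 65], [0, 0, 0], 0],
  [[-28, 9, 65], [0, 0, 0], 0],
  [[-28, 9, 65], [0, 0, 0], 0],
  [[-28, 9, 65], [0, 0, 0], 0],
])

```text
time: 3.05
ee_pos: [0.5952, -0.3378, 0.258]
tcp_rot: [179.9, 0.1, 98.3]
wrist_force: [0.1, -0.3, 0.3]
opening: 0.0855
grasp_force: 0.0
```

Run:
```python
from h import *
for i in range(3): plan((.595,-.338,.203,98.3)); camera("side")
print(telemetry.get_obs()["q"])
```

```text
(0.595, -0.338, 0.203, 98.3) -> [-0.  -0.4 55. ] [0.1 0.1 0. ]
(0.595, -0.338, 0.203, 98.3) -> [ 0.1 -0.5 54.8] [0.1 0.1 0. ]
(0.595, -0.338, 0.203, 98.3) -> [ 0.3 -0.5 54.4] [0.1 0.1 0. ]
[-29.603   25.3256  35.5376 100.0832   0.002   52.086 ]
```

Call:
play_rows([
  [[0, 0, 20], [0, 0, 0], 0],
  [[0, 0, 40], [0, 0, 0], 0],
  [[0, 0, 54], [0, 0, 0], 0],
  [[0, 0, 54], [0, 0, 0], 0],
  [[0, 0, 54], [0, 0, 0], 0.5],
  [[0, 0, 54], [0, 0, 0], 0.8],
  [[0, 0, 54], [0, 0, 0], 1],
  [[0, 0, 54], [0, 0, 0], 1],
  [[0, 0, 54], [0, 0, 0], 1],
  [[0, 0, 54], [0, 0, 0], 1],
  [[0, 0, 54], [0, 0, 0], 1],
  [[0, 0, 54], [0, 0, 0], 1],
  [[0, 0, 54], [0, 0, 0], 1],
], grip_force=90)

```text
time: 4.5
ee_pos: [0.5955, -0.3388, 0.2019]
tcp_rot: [179.9, 0.0, 98.3]
wrist_force: [1.4, -1.0, 5.4]
opening: 0.0115
grasp_force: 87.8
```

Call:
play_rows([
  [[0, 0, -5], [0, 0, 0], 1],
  [[0, 0, -12], [0, 0, 0], 1],
  [[0, 0, -20], [0, 0, 0], 1],
  [[0, 0, -30], [0, 0, 0], 1],
  [[0, 0, -40], [0, 0, 0], 1],
  [[0, 0, -50], [0, 0, 0], 1],
  [[0, 0, -55], [0, 0, 0], 1],
  [[0, 0, -55], [0, 0, 0], 1],
  [[0, 0, -55], [0, 0, 0], 1],
  [[0, 0, -55], [0, 0, 0], 1],
])

```text
time: 5.5
ee_pos: [0.5951, -0.3386, 0.2556]
tcp_rot: [-180.0, -0.0, 98.3]
wrist_force: [-0.2, -0.1, -6.1]
opening: 0.0114
grasp_force: 87.8
```

Run:
```python
from h import *
plan((.485,-.354,.258,98.3),(.5295,-.077,.258,102),(.5295,-.077,.115,102))
```

```text
(0.485, -0.354, 0.258, 98.3) -> [   0.6 -111.2   -2.3] [-0. -0. -0.]
(0.5295, -0.077, 0.258, 102) -> [268.3 -27.3  -2.2] [-0.  -0.  -3.7]
(0.5295, -0.077, 0.115, 102) -> [268.2 -27.2 140.8] [-0.  -0.  -3.7]
```

Call:
play_rows([
  [[0, -12, -3], [0, 0, 0], 1],
  [[0, -32, -3], [0, 0, 0], 1],
  [[0, -55, -3], [0, 0, 0], 1],
  [[0, -80, -3], [0, 0, 0], 1],
  [[0, -100, -3], [0, 0, 0], 1],
  [[0, -111, -3], [0, 0, 0], 1],
  [[10, -111, -3], [0, 0, 0], 1],
  [[35, -108, -3], [0, 0, 0], 1],
  [[65, -100, -3], [0, 0, -0.5], 1],
  [[95, -90, -3], [0, 0, -1], 1],
  [[125, -80, -3], [0, 0, -1.5], 1],
  [[155, -68, -3], [0, 0, -2], 1],
  [[185, -56, -3], [0, 0, -2.5], 1],
  [[215, -45, -3], [0, 0, -3], 1],
  [[240, -36, -3], [0, 0, -3.7], 1],
  [[258, -30, -3], [0, 0, -3.7], 1],
  [[268, -27, -3], [0, 0, -3.7], 1],
  [[268, -27, -3], [0, 0, -3.7], 1],
  [[268, -27, -3], [0, 0, -3.7], 1],
  [[268, -27, -3], [0, 0, -3.7], 1],
])

```text
time: 7.5
ee_pos: [0.5298, -0.0781, 0.2593]
tcp_rot: [-180.0, 0.0, 101.9]
wrist_force: [-0.4, 0.7, -5.0]
opening: 0.0107
grasp_force: 100.9
```

Run:
```python
from h import *
im,d=camera("side"); save("side1",im)
plan((.5295,-.077,.115,102))
```

```text
(0.5295, -0.077, 0.115, 102) -> [  1.2  -0.1 144.2] [-0.   0.  -0.1]
```

View pics/side1.png

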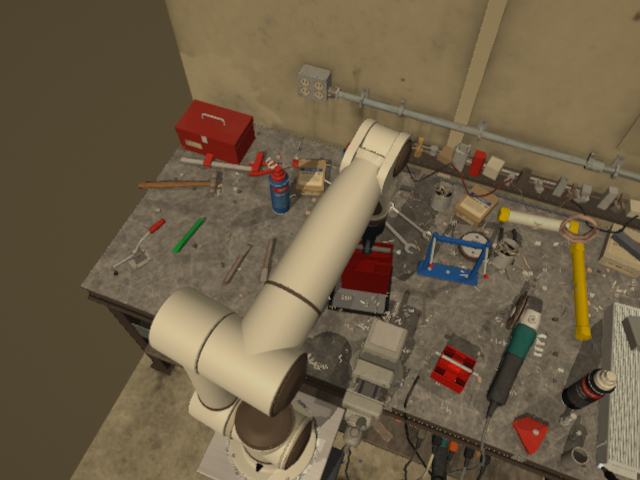

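The tote hangs in the gripper above the mat at about (366,270), and the rack at (455,258) is empty. I lower it next.

Call:
play_rows([
  [[1, 0, 15], [0, 0, 0], 1],
  [[1, 0, 35], [0, 0, 0], 1],
  [[1, 0, 60], [0, 0, 0], 1],
  [[1, 0, 85], [0, 0, 0], 1],
  [[1, 0, 105], [0, 0, 0], 1],
  [[1, 0, 120], [0, 0, 0], 1],
  [[1, 0, 130], [0, 0, 0], 1],
  [[1, 0, 137], [0, 0, 0], 1],
  [[1, 0, 140], [0, 0, 0], 1],
  [[1, 0, 140], [0, 0, 0], 1],
  [[1, 0, 140], [0, 0, 0], 1],
])

```text
time: 8.65
ee_pos: [0.5333, -0.0813, 0.1296]
tcp_rot: [179.3, 0.8, 101.8]
wrist_force: [-12.5, -23.0, 53.3]
opening: 0.0105
grasp_force: 109.3
```

Call:
play_rows([
  [[0, 0, -30], [0, 0, 0], 1],
  [[0, 0, -30], [0, 0, 0], 1],
  [[0, 0, -30], [0, 0, 0], 1],
  [[0, 0, -30], [0, 0, 0], 1],
])

```text
time: 9.05
ee_pos: [0.5292, -0.0763, 0.1476]
tcp_rot: [-179.9, -0.0, 102.0]
wrist_force: [-0.9, 0.6, -5.2]
opening: 0.011
grasp_force: 101.1
```

Run:
```python
from h import *
im,d=camera("side"); save("a",im,(300,200,450,350),4)
C=cloud("side",d);x,y,z=C[...,0],C[...,1],C[...,2]
k=(im[...,0]>60)&(im[...,1]<60)&(im[...,0]>1.8*im[...,1])&(abs(x-.53)<.15)&(abs(y+.077)<.15)&(z<.2)
print(k.sum(),[np.percentile(C[k][:,i],[1,50,99]) for i in range(3)])
im,d=camera("top");save("b",im,(300,180,450,330),4)
a,b=cv2.imread("pics/a.png"),cv2.imread("pics/b.png");cv2.imwrite("pics/ab.png",cv2.resize(np.hstack([a,b]),(800,400)))
o=telemetry.get_obs();print(o["ee_pos"],o["wrist_force"],o["tcp_rot"],o["torque"],o["q"])
```

```text
1673 [array([0.4326, 0.475 , 0.5926]), array([-0.1611, -0.0986, -0.031 ]), array([0.0062, 0.1101, 0.1437])]
[ 0.5291 -0.0762  0.1476] [-0.5151  1.163  -5.7528] [-179.8629   -0.0507  101.9945] [ 0.0437 -0.122   0.0268] [-8.194   2.1868 -4.2104 83.7489  0.0002 69.8114]
```

View pics/ab.png

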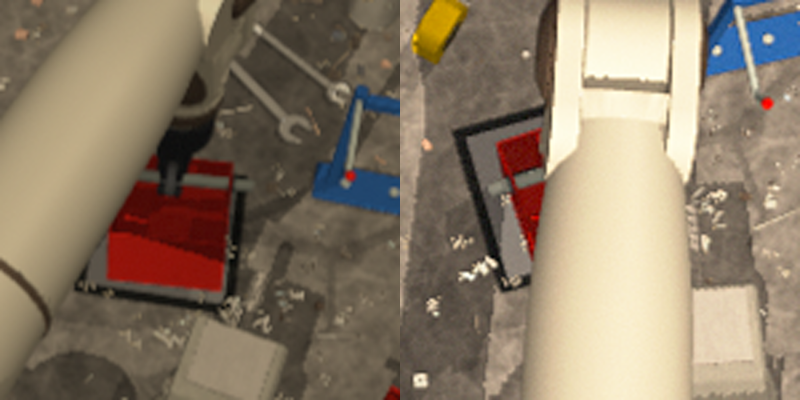

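The tote has pitched about its bar in the grip: the near edge is low and the far rim high, at about 20°. I lower it to just above contact and slacken the grip so it swings level.

Call:
play_rows([
  [[0, 0, 8], [0, 0, 0], 1],
  [[0, 0, 8], [0, 0, 0], 1],
  [[0, 0, 8], [0, 0, 0], 1],
  [[0, 0, 8], [0, 0, 0], 1],
  [[0, 0, 8], [0, 0, 0], 1],
  [[0, 0, 8], [0, 0, 0], 1],
], grip_force=12)

```text
time: 9.75
ee_pos: [0.5298, -0.0764, 0.1414]
tcp_rot: [180.0, 0.0, 102.0]
wrist_force: [-1.3, 0.0, -5.8]
opening: 0.0111
grasp_force: 101.0
```

```bash
cat >> h.py <<'E'
def tilt():
    im,d=camera("side");C=cloud("side",d);x,y,z=C[...,0],C[...,1],C[...,2]
    k=(im[...,0]>60)&(im[...,0]>1.8*im[...,1])&(abs(x-.53)<.13)&(abs(y+.077)<.13)&(z<.2)
    p=C[k];a=np.radians(12);u=(p[:,0]-.5295)*np.cos(a)+(p[:,1]+.077)*np.sin(a)
    for lo in(-.09,-.07,-.05,-.03,0,.03,.05,.07): 
        s=(u>lo-.01)&(u<lo+.01)
        if s.sum()>20: print(lo,s.sum(),np.percentile(p[s][:,2],[2,97]))
E
python3 - <<'E'
from h import *
tilt();o=telemetry.get_obs();print(o["wrist_force"],o["grasp_force"])
E
```

```text
-0.09 352 [0.05   0.0965]
-0.07 484 [0.0031 0.131 ]
-0.05 102 [0.0039 0.1261]
-0.03 352 [0.0714 0.1202]
0 153 [0.0975 0.1491]
0.05 97 [0.0742 0.0991]
[-1.3967 -0.6045 -4.8738] 101.04362726211548
```

Call:
play_rows([
  [[0, 0, 0], [0, 0, 0], 0.86],
  [[0, 0, 0], [0, 0, 0], 0.86],
  [[0, 0, 0], [0, 0, 0], 0.86],
], grip_force=20)

```text
time: 10.1
ee_pos: [0.5297, -0.0763, 0.1413]
tcp_rot: [180.0, -0.0, 102.0]
wrist_force: [0.3, 0.2, -4.4]
opening: 0.0122
grasp_force: 51.4
```

Run:
```python
from h import *
im,d=camera("side"); save("c",im,(310,220,410,320),6); tilt(); print(telemetry.get_obs()["ee_pos"])
```

```text
-0.09 343 [0.0507 0.0945]
-0.07 490 [0.0044 0.1297]
-0.05 110 [0.004  0.1266]
-0.03 348 [0.0698 0.1188]
0 148 [0.1003 0.1505]
0.05 98 [0.0726 0.1001]
[ 0.5297 -0.0763  0.1413]
```

View pics/c.png

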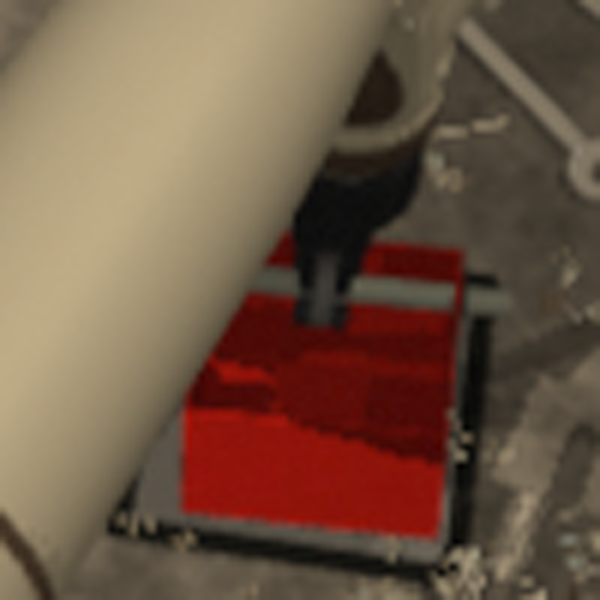

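Run:
```python
from h import *
im,d=camera("side");C=cloud("side",d)
for c in(365,378):
    print(c);[print(r,im[r,c],C[r,c]) for r in range(256,312,3)]
```

```text
365
256 [14 15 13] [ 0.4958 -0.0835  0.2664]
259 [17 16 16] [ 0.4929 -0.0853  0.2555]
262 [32 30 28] [ 0.496  -0.0858  0.2336]
265 [50 49 44] [ 0.4914 -0.088   0.2252]
268 [51 49 45] [ 0.4843 -0.0907  0.2214]
271 [34 33 30] [ 0.4744 -0.094   0.2228]
274 [55 17 16] [ 0.528  -0.0842  0.1043]
277 [78 14 10] [ 0.5153 -0.0882  0.1099]
280 [102  15   8] [ 0.5031 -0.092   0.1146]
283 [94 10  4] [ 0.4923 -0.0955  0.117 ]
286 [95 13  8] [ 0.4794 -0.0994  0.1236]
289 [91 12  8] [ 0.4709 -0.1025  0.1217]
292 [114  13   6] [ 0.4644 -0.1051  0.1158]
295 [144  19  10] [ 0.4583 -0.1077  0.109 ]
298 [144  21  12] [ 0.456  -0.1096  0.0943]
301 [142  19   8] [ 0.4524 -0.1117  0.0819]
304 [140  18   8] [ 0.4472 -0.1141  0.0728]
307 [148  32  23] [ 0.4493 -0.1152  0.0476]
310 [85 78 68] [ 0.4586 -0.1151  0.0059]
378
256 [77 69 57] [ 0.6628 -0.0917  0.0019]
259 [77 69 57] [ 0.6506 -0.0955  0.004 ]
262 [74  9  5] [ 0.5898 -0.1071  0.0917]
265 [75  8  5] [ 0.5861 -0.1094  0.0802]
268 [95 93 77] [ 0.5386 -0.1186  0.1475]
271 [83 41 33] [ 0.5527 -0.1181  0.1039]
274 [100  15   8] [ 0.5374 -0.1222  0.1138]
277 [76  9  4] [ 0.5303 -0.125   0.1087]
280 [90 14  6] [ 0.5194 -0.1284  0.1109]
283 [84 13  8] [ 0.5091 -0.1316  0.1121]
286 [79 10  7] [ 0.5076 -0.1336  0.0962]
289 [78 12  8] [ 0.5032 -0.136   0.0857]
292 [92 13  9] [ 0.4714 -0.1423  0.1301]
295 [74 11  6] [ 0.471  -0.1441  0.1119]
298 [141  19   9] [ 0.4683 -0.1463  0.0983]
301 [141  19  10] [ 0.4656 -0.1485  0.0842]
304 [141  19   8] [ 0.4636 -0.1506  0.0685]
307 [142  19   9] [ 0.4577 -0.1532  0.0607]
310 [101  94  81] [-0.2247 -0.2389  1.5272]
```

Near rim is at z≈0.124 and far rim at about 0.096, so the far side hangs about 14° low. I ease the jaws in small steps.

Call:
play_rows([
  [[0, 0, 2], [0, 0, 0], 0.855],
  [[0, 0, 2], [0, 0, 0], 0.855],
  [[0, 0, 2], [0, 0, 0], 0.852],
  [[0, 0, 2], [0, 0, 0], 0.852],
  [[0, 0, 2], [0, 0, 0], 0.85],
  [[0, 0, 2], [0, 0, 0], 0.85],
  [[0, 0, 2], [0, 0, 0], 0.85],
])

```text
time: 10.95
ee_pos: [0.5297, -0.0764, 0.1393]
tcp_rot: [-180.0, 0.0, 102.0]
wrist_force: [-0.6, -0.1, -5.4]
opening: 0.0127
grasp_force: 26.5
```

```bash
cat >> h.py <<'E'
def rim(c=378,rows=range(259,310,6)):
    im,d=camera("side");C=cloud("side",d)
    [print(r,im[r,c],C[r,c]) for r in rows]
E
python3 - <<'E'
from h import *
rim()
E
```

```text
259 [77 70 57] [ 0.6494 -0.0957  0.0061]
265 [74  9  6] [ 0.5865 -0.1093  0.0794]
271 [82 57 47] [ 0.5523 -0.1182  0.1046]
277 [76  6  4] [ 0.5293 -0.1251  0.1107]
283 [94 12  7] [ 0.509  -0.1316  0.1123]
289 [77  9  5] [ 0.5042 -0.1359  0.0836]
295 [74 10  7] [ 0.4708 -0.1441  0.1125]
301 [141  20  10] [ 0.4651 -0.1485  0.0852]
307 [141  20  11] [ 0.4607 -0.1529  0.0543]
```

Call:
play_rows([
  [[0, 0, 0], [0, 0, 0], 0.848],
  [[0, 0, 0], [0, 0, 0], 0.848],
  [[0, 0, 0], [0, 0, 0], 0.846],
  [[0, 0, 0], [0, 0, 0], 0.846],
  [[0, 0, 0], [0, 0, 0], 0.846],
  [[0, 0, 0], [0, 0, 0], 0.846],
])

```text
time: 11.6
ee_pos: [0.5297, -0.0763, 0.1392]
tcp_rot: [-180.0, 0.0, 102.0]
wrist_force: [0.3, 0.1, -4.9]
opening: 0.0133
grasp_force: 17.4
```

Run:
```python
from h import *
rim()
```

```text
259 [77 69 56] [ 0.6525 -0.0951  0.0007]
265 [74 10  5] [ 0.5853 -0.1095  0.0816]
271 [76 60 48] [ 0.5535 -0.118   0.1024]
277 [77 10  7] [ 0.5316 -0.1248  0.1063]
283 [94 11  8] [ 0.5116 -0.1313  0.1072]
289 [78 11  8] [ 0.5066 -0.1355  0.079 ]
295 [73  9  5] [ 0.4696 -0.1443  0.1149]
301 [139  20  10] [ 0.4662 -0.1484  0.0829]
307 [140  20  11] [ 0.4581 -0.1532  0.0599]
```

Call:
play_rows([
  [[0, 0, 0], [0, 0, 0], 0.844],
  [[0, 0, 0], [0, 0, 0], 0.844],
  [[0, 0, 0], [0, 0, 0], 0.843],
  [[0, 0, 0], [0, 0, 0], 0.843],
  [[0, 0, 0], [0, 0, 0], 0.842],
  [[0, 0, 0], [0, 0, 0], 0.842],
  [[0, 0, 0], [0, 0, 0], 0.842],
  [[0, 0, 0], [0, 0, 0], 0.842],
])

```text
time: 12.45
ee_pos: [0.5297, -0.0763, 0.1393]
tcp_rot: [180.0, 0.0, 102.0]
wrist_force: [-0.1, 0.3, -5.7]
opening: 0.0136
grasp_force: 9.0
```

Run:
```python
from h import *
rim()
```

```text
259 [88 10  6] [ 0.5989 -0.1039  0.094 ]
265 [71 11  7] [ 0.5968 -0.1077  0.0611]
271 [79 71 58] [ 0.5317 -0.1214  0.1423]
277 [79 10  5] [ 0.5314 -0.1248  0.1066]
283 [86 11  9] [ 0.5143 -0.1309  0.1021]
289 [74 11  6] [ 0.5083 -0.1353  0.0756]
295 [107  13   7] [ 0.4739 -0.1437  0.1061]
301 [133  17   8] [ 0.4704 -0.1478  0.0742]
307 [125  40  31] [ 0.4678 -0.152   0.0391]
```

It's swinging level. I lower it gently at this slack grip.

Call:
play_rows([
  [[0, 0, 3], [0, 0, 0], 0.842],
  [[0, 0, 6], [0, 0, 0], 0.842],
  [[0, 0, 9], [0, 0, 0], 0.842],
  [[0, 0, 12], [0, 0, 0], 0.842],
  [[0, 0, 15], [0, 0, 0], 0.842],
  [[0, 0, 18], [0, 0, 0], 0.842],
  [[0, 0, 21], [0, 0, 0], 0.842],
  [[0, 0, 23], [0, 0, 0], 0.842],
  [[0, 0, 23], [0, 0, 0], 0.842],
  [[0, 0, 23], [0, 0, 0], 0.842],
  [[0, 0, 23], [0, 0, 0], 0.842],
])

```text
time: 13.6
ee_pos: [0.5293, -0.0767, 0.1181]
tcp_rot: [180.0, 0.1, 102.0]
wrist_force: [-9.0, -1.8, 11.6]
opening: 0.0137
grasp_force: 10.6
```

Run:
```python
from h import *
rim(rows=range(262,320,5))
```

```text
262 [74 10  7] [ 0.5974 -0.1059  0.0785]
267 [70 11  8] [ 0.5988 -0.1086  0.0449]
272 [97 95 80] [ 0.536  -0.1213  0.1285]
277 [104  15   9] [ 0.5427 -0.1231  0.0854]
282 [81 11  7] [ 0.5257 -0.1286  0.0864]
287 [111  14   7] [ 0.5161 -0.133   0.0731]
292 [75  8  5] [ 0.5144 -0.1363  0.0438]
297 [153  20  10] [ 0.4747 -0.1448  0.0915]
302 [129  16   8] [ 0.473  -0.1481  0.062 ]
307 [130  17  10] [ 0.4726 -0.1514  0.0288]
312 [95 88 76] [ 0.4688 -0.1552  0.0018]
317 [77 69 56] [ 0.4522 -0.1605  0.0026]
```

Contact is made and the front wall is now vertical. I release and rise.

Call:
play_rows([
  [[0, 0, 0], [0, 0, 0], 0.83],
  [[0, 0, 0], [0, 0, 0], 0.8],
  [[0, 0, 0], [0, 0, 0], 0.6],
  [[0, 0, 0], [0, 0, 0], 0.2],
  [[0, 0, 0], [0, 0, 0], 0],
  [[0, 0, 0], [0, 0, 0], 0],
  [[0, 0, 0], [0, 0, 0], 0],
  [[0, 0, -20], [0, 0, 0], 0],
  [[0, 0, -50], [0, 0, 0], 0],
  [[0, 0, -100], [0, 0, 0], 0],
  [[0, 0, -130], [0, 0, 0], 0],
  [[0, 0, -140], [0, 0, 0], 0],
  [[0, 0, -140], [0, 0, 0], 0],
])

```text
time: 14.95
ee_pos: [0.5303, -0.0764, 0.2574]
tcp_rot: [179.9, 0.0, 102.0]
wrist_force: [0.2, 0.5, -0.3]
opening: 0.0859
grasp_force: 0.0
```

Run:
```python
from h import *
plan((.5,.1,.26,102),(.5,.1,.26,193-180),(.4,.12,.26,103))
```

```text
(0.5, 0.1, 0.26, 102) -> [178.8   7.   -2.7] [ 0.1  0.  -0. ]
(0.5, 0.1, 0.26, 13) -> [178.8   7.   -2.7] [ 0.1 -0.1 89. ]
(0.4, 0.12, 0.26, 103) -> [219.2 -86.7  -2.9] [ 0.1  0.  -1. ]
```

```bash
cat >> h.py <<'E'
def chisels(names=("top","side")):
    for nm in names:
        im,d=camera(nm);C=cloud(nm,d);z=C[...,2]
        m=((z>.007)&(z<.03)&(C[...,0]>.3)&(C[...,0]<.65)&(C[...,1]>.03)&(C[...,1]<.6)&(im[...,1]<1.15*im[...,0])).astype(np.uint8)
        n,l,st,ce=cv2.connectedComponentsWithStats(m)
        for i in range(1,n):
            if st[i,4]<100: continue
            v,u=np.nonzero(l==i);p=np.array([ray(nm,a,b,.012)[:2] for a,b in zip(u,v)])*1000
            (c,sz,a)=cv2.minAreaRect(p.astype(np.float32));md=np.median(p,0)
            if sz[0]<sz[1]: a+=90
            print(nm,ce[i].round(),"c",np.round(c,1),"mean",p.mean(0).round(1),"sz",np.round(sz),"axis",round(a%180,1))
E
python3 - <<'E'
from h import *
chisels(); im,d=camera("top"); save("t2",im,(180,190,440,320),3)
print(pix("top",[.5295,-.077,.113]))
E
```

```text
top [250. 265.] c [511.7 247.9] mean [511.1 248. ] sz [157.  19.] axis 13.8
top [278. 270.] c [496.2 164.1] mean [490.9 165.7] sz [157.  24.] axis 12.4
top [220. 284.] c [461.9 336.1] mean [461.6 337.1] sz [ 22. 151.] axis 176.2
side [267. 261.] c [510.1 245.9] mean [506.  245.2] sz [156.  23.] axis 14.8
side [236. 264.] c [461.8 331.1] mean [459.5 335.1] sz [ 37. 153.] axis 175.6
[363.2408 243.9068]
```

View pics/t2.png

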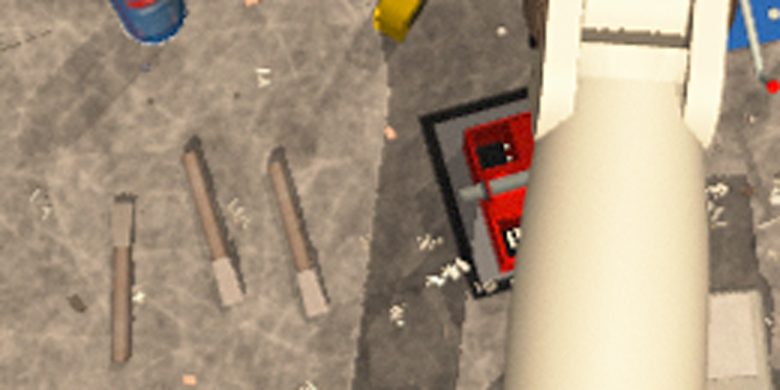

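The tote stands on the mat and the chisels have not moved. I take the rightmost chisel (280,266) first, pinching near its far head.

Run:
```python
from h import *
plan((.5565,.179,.16,193),(.5565,.179,.021,193))
```

```text
(0.5565, 0.179, 0.16, 193) -> [244.   79.8  94.4] [ -0.1  -0.1 -91. ]
(0.5565, 0.179, 0.021, 193) -> [243.9  80.1 233.4] [ -0.1  -0.1 -91. ]
```

Call:
play_rows([
  [[20, 5, 0], [0, 0, -8], 0],
  [[50, 15, 0], [0, 0, -16], 0],
  [[90, 30, 0], [0, 0, -24], 0],
  [[130, 42, 0], [0, 0, -32], 0],
  [[170, 55, 0], [0, 0, -40], 0],
  [[205, 68, 20], [0, 0, -48], 0],
  [[230, 75, 45], [0, 0, -56], 0],
  [[244, 80, 70], [0, 0, -64], 0],
  [[244, 80, 94], [0, 0, -72], 0],
  [[244, 80, 94], [0, 0, -80], 0],
  [[244, 80, 94], [0, 0, -88], 0],
  [[244, 80, 94], [0, 0, -91], 0],
  [[244, 80, 94], [0, 0, -91], 0],
  [[244, 80, 94], [0, 0, -91], 0],
])

```text
time: 16.5
ee_pos: [0.5568, 0.1788, 0.1611]
tcp_rot: [-180.0, -0.1, -167.1]
wrist_force: [-0.4, -0.5, -0.6]
opening: 0.0854
grasp_force: 0.0
```

Run:
```python
from h import *
plan((.5565,.179,.021,193))
im,d=camera("side");im2,d2=camera("top")
C=cloud("top",d2);x,y,z=C[...,0],C[...,1],C[...,2]
# tote: bar + rim from top
b=(abs(x-.53)<.1)&(abs(y+.077)<.12)
bb=b&(z>.107)&(z<.124)&(im2.min(-1)>60);p=C[bb];c=p.mean(0);_,_,V=np.linalg.svd(p[:,:2]-c[:2]);a=V[0]
s=(p[:,:2]-c[:2])@a;print("bar",bb.sum(),c,"mid",c[:2]+a*(s.min()+s.max())/2,np.degrees(np.arctan2(-a[0],a[1]))%180,np.ptp(s))
r=b&(z>.072)&(z<.092)&(im2[...,0]>60)&(im2[...,0]>2*im2[...,1].astype(float));print("rim",r.sum(),cv2.minAreaRect((C[r][:,:2]*1000).astype(np.float32)),np.median(z[r]))
pz=C[r];A=np.c_[pz[:,0]-.53,pz[:,1]+.077,np.ones(len(pz))];k=abs(pz[:,2]-np.median(pz[:,2]))<.006;print("plane",np.linalg.lstsq(A[k],pz[k][:,2],rcond=None)[0])
a1=cv2.resize(im[210:330,220:420],(400,240));b1=cv2.resize(im2[190:310,240:440],(400,240));save("d",np.vstack([a1,b1]),None,1.2)
```

```text
(0.5565, 0.179, 0.021, 193) -> [  0.    0.3 140.1] [-0.  -0.1 -0.1]
bar 290 [ 0.523  -0.0808  0.117 ] mid [ 0.5227 -0.0793] 11.946955173648377 0.17952236515671968
rim 1205 ((523.0736694335938, -79.84307861328125), (132.30734252929688, 134.09576416015625), 11.961969375610352) 0.07876920330521434
plane [-0.0005  0.001   0.0786]
```

View pics/d.png

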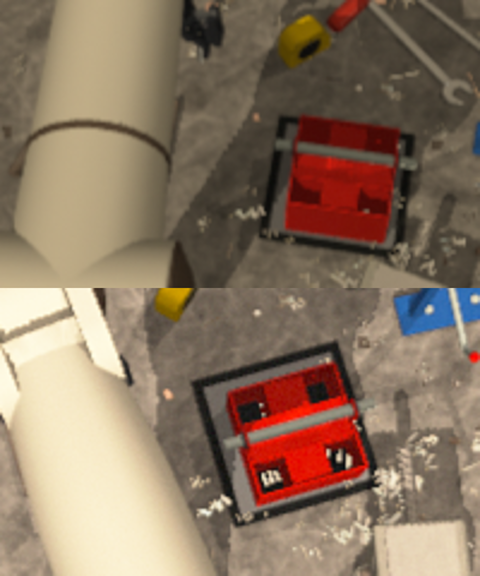

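The tote is level and upright at about (0.523, −0.080), yaw 12°, on the mat with clear margins all round. The fingers are over the chisel head, so I descend and pinch.

Call:
play_rows([
  [[0, 0, 40], [0, 0, 0], 0],
  [[0, 0, 80], [0, 0, 0], 0],
  [[0, 0, 115], [0, 0, 0], 0],
  [[0, 0, 132], [0, 0, 0], 0],
  [[0, 0, 140], [0, 0, 0], 0],
  [[0, 0, 140], [0, 0, 0], 0.3],
  [[0, 0, 140], [0, 0, 0], 0.6],
  [[0, 0, 140], [0, 0, 0], 0.8],
  [[0, 0, 140], [0, 0, 0], 1],
  [[0, 0, 140], [0, 0, 0], 1],
  [[0, 0, 140], [0, 0, 0], 1],
  [[0, 0, 140], [0, 0, 0], 1],
  [[0, 0, 140], [0, 0, 0], 1],
  [[0, 0, 140], [0, 0, 0], 1],
], grip_force=40)

```text
time: 18.0
ee_pos: [0.5578, 0.1792, 0.0233]
tcp_rot: [180.0, 0.1, -167.0]
wrist_force: [-0.5, 0.8, 4.9]
opening: 0.0147
grasp_force: 39.8
```

Call:
play_rows([
  [[0, 0, -10], [0, 0, 0], 1],
  [[0, 0, -30], [0, 0, 0], 1],
  [[0, 0, -60], [0, 0, 0], 1],
  [[0, 0, -95], [0, 0, 0], 1],
  [[0, 0, -130], [0, 0, 0], 1],
  [[0, 0, -165], [0, 0, 0], 1],
  [[0, 0, -200], [0, 0, 0], 1],
  [[0, 0, -230], [0, 0, 0], 1],
  [[0, 0, -250], [0, 0, 0], 1],
  [[0, 0, -260], [0, 0, 0], 1],
  [[0, 0, -260], [0, 0, 0], 1],
  [[0, 0, -260], [0, 0, 0], 1],
])

```text
time: 19.2
ee_pos: [0.5572, 0.1789, 0.2811]
tcp_rot: [-180.0, -0.1, -167.0]
wrist_force: [-0.5, 0.1, -2.7]
opening: 0.015
grasp_force: 39.1
```

Call:
play_rows([
  [[0, 0, 0], [0, 0, 0], 1],
  [[0, 0, 0], [0, 0, 0], 1],
  [[0, 0, 0], [0, 0, 0], 1],
  [[0, 0, 0], [0, 0, 0], 1],
], grip_force=5)

```text
time: 19.6
ee_pos: [0.5572, 0.1789, 0.2819]
tcp_rot: [-180.0, -0.0, -167.0]
wrist_force: [0.2, -0.8, -2.6]
opening: 0.015
grasp_force: 39.1
```

```bash
cat >> h.py <<'E'
def held(h=.17):
    "points of hanging object near TCP in side and top view: offsets from TCP"
    o=telemetry.get_obs();p=np.array(o["ee_pos"])
    for n in("side","top"):
        im,d=camera(n);C=cloud(n,d);q=C-p
        m=(np.hypot(q[...,0],q[...,1])<.17)&(q[...,2]<-.024)&(q[...,2]>-.19)&(C[...,2]>.03)
        print(n,m.sum())
        for a in np.arange(-.03,-.17,-.02):
            s=m&(abs(q[...,2]-a)<.01)
            if s.sum()>4: print(round(a,3),s.sum(),np.median(q[s],0))
    print(p,o["grasp_force"],o["opening"],o["wrist_force"])
E
python3 - <<'E'
from h import *
held()
E
```

```text
side 0
top 0
[0.5572 0.1789 0.2819] 39.14256478194147 0.014954376516797164 [ 0.1739 -0.7681 -2.6031]
```

Call:
play_rows([
  [[0, 0, 0], [0, 0, 0], 0.825],
  [[0, 0, 0], [0, 0, 0], 0.825],
  [[0, 0, 0], [0, 0, 0], 0.822],
  [[0, 0, 0], [0, 0, 0], 0.822],
  [[0, 0, 0], [0, 0, 0], 0.82],
  [[0, 0, 0], [0, 0, 0], 0.82],
  [[0, 0, 0], [0, 0, 0], 0.82],
])

```text
time: 20.4
ee_pos: [0.5573, 0.179, 0.2822]
tcp_rot: [180.0, 0.0, -167.0]
wrist_force: [0.5, -0.8, -2.6]
opening: 0.0159
grasp_force: 19.6
```

Call:
play_rows([
  [[0, 0, 0], [0, 0, 0], 0.818],
  [[0, 0, 0], [0, 0, 0], 0.818],
  [[0, 0, 0], [0, 0, 0], 0.817],
  [[0, 0, 0], [0, 0, 0], 0.817],
  [[0, 0, 0], [0, 0, 0], 0.816],
  [[0, 0, 0], [0, 0, 0], 0.816],
  [[0, 0, 0], [0, 0, 0], 0.816],
])

```text
time: 21.1
ee_pos: [0.5572, 0.1789, 0.2822]
tcp_rot: [-180.0, -0.0, -167.0]
wrist_force: [0.1, 0.1, -2.4]
opening: 0.0158
grasp_force: 7.9
```

Run:
```python
from h import *
held()
```

```text
side 9
-0.13 5 [ 0.0142 -0.0074 -0.1333]
top 0
[0.5572 0.1789 0.2822] 7.870539317373186 0.015759175237418342 [ 0.1356  0.0757 -2.4217]
```

Call:
play_rows([
  [[0, 0, 0], [0, 0, 0], 0.815],
  [[0, 0, 0], [0, 0, 0], 0.815],
  [[0, 0, 0], [0, 0, 0], 0.815],
  [[0, 0, 0], [0, 0, 0], 0.815],
  [[0, 0, 0], [0, 0, 0], 0.815],
  [[0, 0, 0], [0, 0, 0], 0.815],
  [[0, 0, 0], [0, 0, 0], 0.815],
  [[0, 0, 0], [0, 0, 0], 0.815],
])

```text
time: 22.0
ee_pos: [0.5573, 0.179, 0.2823]
tcp_rot: [180.0, -0.0, -167.0]
wrist_force: [0.3, -0.2, -2.7]
opening: 0.016
grasp_force: 6.3
```

Run:
```python
from h import *
held(); im,_=camera("side"); p=pix("side",telemetry.get_obs()["ee_pos"]).astype(int); print(p); save("e",im,(p[0]-60,p[1]-30,p[0]+60,p[1]+90),5)
```

```text
side 9
-0.15 7 [ 0.0024 -0.0098 -0.1452]
top 0
[0.5573 0.179  0.2823] 6.3328391185496 0.015964018828165335 [ 0.3066 -0.2467 -2.7293]
[286 207]
```

View pics/e.png

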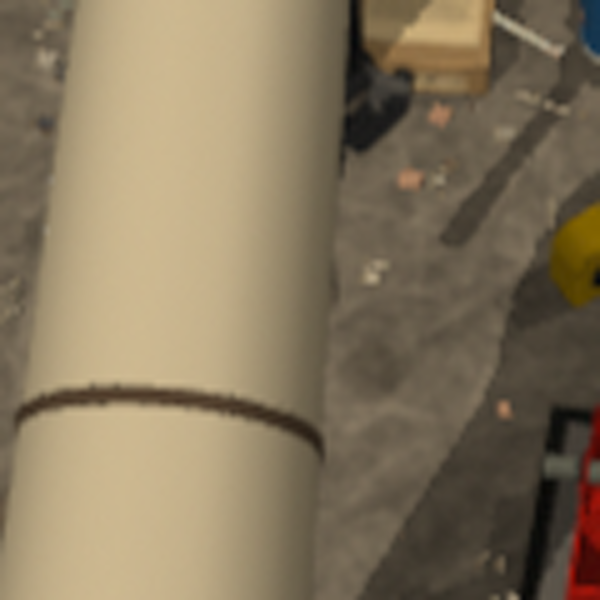

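The forearm hides most of the chisel; the gripper is at crop (375,100). The depth points put the blade end about 145 mm below the TCP and nearly centred, so it has swung down. I slacken slightly more to let it settle, then grip firmly.

Call:
play_rows([
  [[0, 0, 0], [0, 0, 0], 0.814],
  [[0, 0, 0], [0, 0, 0], 0.814],
  [[0, 0, 0], [0, 0, 0], 0.814],
  [[0, 0, 0], [0, 0, 0], 0.814],
  [[0, 0, 0], [0, 0, 0], 0.814],
  [[0, 0, 0], [0, 0, 0], 0.814],
  [[0, 0, 0], [0, 0, 0], 0.814],
  [[0, 0, 0], [0, 0, 0], 0.814],
  [[0, 0, 0], [0, 0, 0], 0.814],
  [[0, 0, 0], [0, 0, 0], 0.9],
  [[0, 0, 0], [0, 0, 0], 1],
  [[0, 0, 0], [0, 0, 0], 1],
  [[0, 0, 0], [0, 0, 0], 1],
], grip_force=40)

```text
time: 23.45
ee_pos: [0.5573, 0.179, 0.2822]
tcp_rot: [-180.0, 0.0, -167.0]
wrist_force: [-1.5, -0.9, -2.5]
opening: 0.0141
grasp_force: 39.0
```

Run:
```python
from h import *
plan((.56,.0,.30,193),(.574,-.113,.30,193)); held()
```

```text
(0.56, 0.0, 0.3, 193) -> [  37.6 -175.   -17.8] [-0.  0. -0.]
(0.574, -0.113, 0.3, 193) -> [  49.3 -288.2  -17.8] [-0.  0. -0.]
side 10
-0.15 8 [ 0.0059 -0.0083 -0.1519]
top 0
[0.5573 0.179  0.2822] 39.00379721657373 0.014109985393276559 [-1.5048 -0.902  -2.4831]
```

Call:
play_rows([
  [[0, 0, -8], [0, 0, 0], 1],
  [[5, -20, -18], [0, 0, 0], 1],
  [[10, -45, -18], [0, 0, 0], 1],
  [[16, -75, -18], [0, 0, 0], 1],
  [[23, -110, -18], [0, 0, 0], 1],
  [[29, -145, -18], [0, 0, 0], 1],
  [[34, -180, -18], [0, 0, 0], 1],
  [[39, -215, -18], [0, 0, 0], 1],
  [[43, -245, -18], [0, 0, 0], 1],
  [[46, -265, -18], [0, 0, 0], 1],
  [[48, -280, -18], [0, 0, 0], 1],
  [[49, -288, -18], [0, 0, 0], 1],
  [[49, -288, -18], [0, 0, 0], 1],
  [[49, -288, -18], [0, 0, 0], 1],
  [[49, -288, -18], [0, 0, 0], 1],
])

```text
time: 25.05
ee_pos: [0.5743, -0.1118, 0.3004]
tcp_rot: [180.0, 0.0, -167.0]
wrist_force: [0.1, 0.6, -2.6]
opening: 0.0143
grasp_force: 39.2
```

Run:
```python
from h import *
held(); plan((.574,-.113,.16,193))
im,_=camera("side"); p=pix("side",[.574,-.113,.2]).astype(int); print(p,pix("side",[.574,-.113,.148])); save("f",im,(p[0]-60,p[1]-50,p[0]+60,p[1]+70),5)
```

```text
side 516
-0.03 14 [ 0.0001 -0.0015 -0.0308]
-0.05 25 [ 0.0001 -0.0009 -0.0499]
-0.07 44 [-0.0016 -0.1294 -0.0728]
-0.09 87 [ 0.0621 -0.1371 -0.0932]
-0.11 58 [ 0.019  -0.1411 -0.105 ]
-0.13 29 [ 0.0008 -0.0031 -0.131 ]
-0.15 29 [ 0.0025 -0.0073 -0.1478]
-0.17 102 [-0.0433 -0.0128 -0.1776]
top 211
-0.07 7 [-0.0102 -0.1495 -0.0767]
-0.09 19 [-0.0101 -0.1474 -0.0833]
-0.11 11 [ 0.006  -0.1473 -0.1062]
-0.17 34 [-0.0604  0.0856 -0.1784]
[ 0.5743 -0.1118  0.3004] 39.1611674556043 0.014340554156967769 [ 0.0674  0.578  -2.579 ]
(0.574, -0.113, 0.16, 193) -> [  0.5  -1.  140.4] [0. 0. 0.]
[381 248] [379.8854 257.765 ]
```

View pics/f.png

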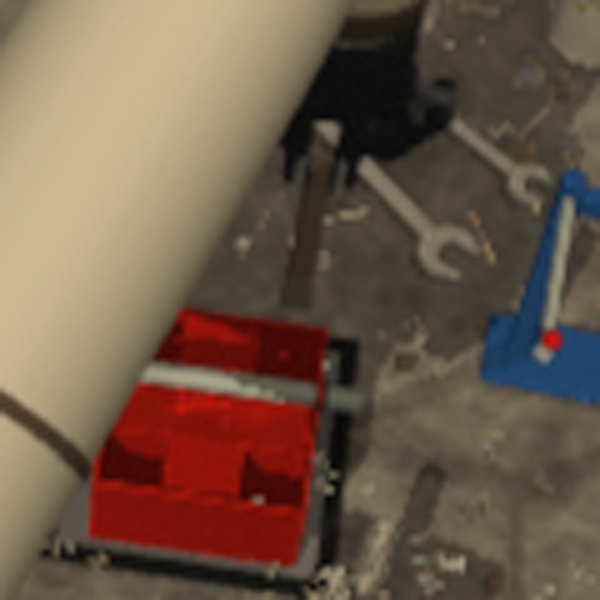

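The chisel hangs nearly vertical behind the bar, from crop (325,135) to (297,305), over the far right cell. I lower it in.

Call:
play_rows([
  [[0, 2, 15], [0, 0, 0], 1],
  [[0, 2, 35], [0, 0, 0], 1],
  [[0, 2, 55], [0, 0, 0], 1],
  [[0, 2, 70], [0, 0, 0], 1],
  [[0, 2, 85], [0, 0, 0], 1],
  [[0, 2, 100], [0, 0, 0], 1],
  [[0, 2, 115], [0, 0, 0], 1],
  [[0, 2, 125], [0, 0, 0], 1],
  [[0, 2, 130], [0, 0, 0], 1],
  [[0, 2, 130], [0, 0, 0], 1],
])

```text
time: 26.2
ee_pos: [0.5746, -0.1106, 0.172]
tcp_rot: [-179.9, 0.2, -167.0]
wrist_force: [0.1, -0.8, 4.7]
opening: 0.0139
grasp_force: 39.8
```

Call:
play_rows([
  [[0, 0, 2], [0, 0, 0], 1],
  [[0, 0, 4], [0, 0, 0], 1],
  [[0, 0, 4], [0, 0, 0], 1],
  [[0, 0, 4], [0, 0, 0], 1],
])

```text
time: 26.6
ee_pos: [0.5761, -0.1108, 0.1714]
tcp_rot: [-179.8, 0.5, -167.0]
wrist_force: [0.1, 1.3, 20.7]
opening: 0.0142
grasp_force: 41.6
```

Run:
```python
from h import *
o=telemetry.get_obs();print(o["torque"],o["wrist_force"])
im,_=camera("side"); p=pix("side",[.574,-.113,.13]).astype(int); save("g",im,(p[0]-60,p[1]-50,p[0]+60,p[1]+70),5)
```

```text
[ 0.2455 -0.2187  0.0027] [ 0.1446  1.3122 20.6614]
```

View pics/g.png

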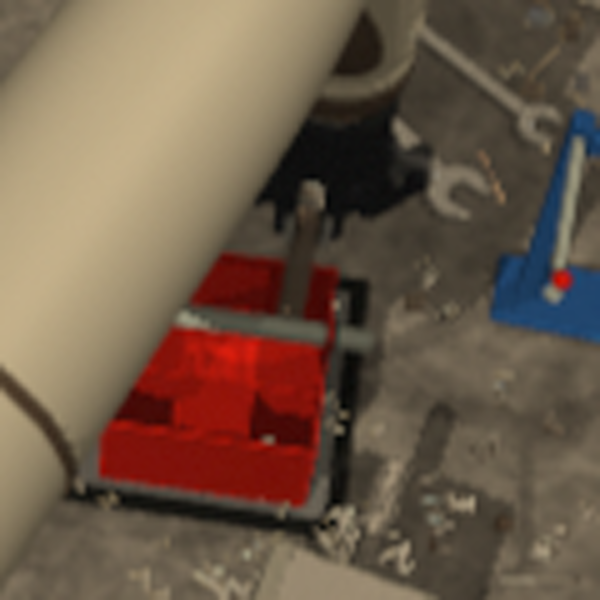

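Run:
```python
from h import *
im,d=camera("side");C=cloud("side",d);p=pix("side",[.574,-.113,.13]).astype(int)
for a,b in((312,190),(308,210),(303,230),(300,250),(296,275),(294,295)):
    u,v=p[0]-60+a//5,p[1]-50+b//5;print(u,v,im[v,u],C[v,u])
```

```text
381 248 [100  87  68] [ 0.698  -0.0911 -0.0009]
380 252 [72 58 44] [ 0.5854 -0.1083  0.1615]
379 256 [48 39 31] [ 0.5764 -0.109   0.1523]
379 260 [54 46 35] [ 0.5736 -0.1116  0.1341]
378 265 [54 44 35] [ 0.5709 -0.1118  0.1072]
377 269 [51 43 33] [ 0.5713 -0.111   0.0802]
```

The head is at z≈0.16, which puts the edge on the cell floor, with the chisel close to vertical. I release with a small opening and rise.

Call:
play_rows([
  [[0, 0, -3], [0, 0, 0], 1],
  [[0, 0, -4], [0, 0, 0], 0.8],
  [[0, 0, -4], [0, 0, 0], 0.75],
  [[0, 0, -4], [0, 0, 0], 0.7],
  [[0, 0, -4], [0, 0, 0], 0.6],
  [[0, 0, -4], [0, 0, 0], 0.55],
  [[0, 0, -4], [0, 0, 0], 0.55],
  [[0, 0, -4], [0, 0, 0], 0.55],
  [[0, 0, -20], [0, 0, 0], 0.55],
  [[0, 0, -40], [0, 0, 0], 0.55],
  [[0, 0, -70], [0, 0, 0], 0.55],
  [[0, 0, -100], [0, 0, 0], 0.55],
  [[0, 0, -120], [0, 0, 0], 0.55],
  [[0, 0, -120], [0, 0, 0], 0],
])

```text
time: 28.1
ee_pos: [0.5745, -0.1109, 0.2895]
tcp_rot: [-179.9, 0.2, -167.0]
wrist_force: [0.5, -0.2, -0.2]
opening: 0.0521
grasp_force: 0.0
```

Run:
```python
from h import *
chisels(("top",)); print("target B pinch, yaw=axis+180")
plan((.5715,.2625,.16,194),(.5715,.2625,.021,194))
```

```text
top [250. 266.] c [509.3 251.7] mean [508.9 247.7] sz [154.  25.] axis 14.8
top [220. 284.] c [462.  337.7] mean [460.5 337.1] sz [ 20. 151.] axis 175.6
target B pinch, yaw=axis+180
(0.5715, 0.2625, 0.16, 194) -> [-80.9 364.5 127.3] [-0.1  0.1 -1. ]
(0.5715, 0.2625, 0.021, 194) -> [-80.6 364.7 266.3] [-0.1  0.1 -1. ]
```

Call:
play_rows([
  [[-4, 20, 0], [0, 0, 0], 0],
  [[-14, 60, 0], [0, 0, 0], 0],
  [[-24, 105, 0], [0, 0, 0], 0],
  [[-34, 150, 0], [0, 0, 0], 0],
  [[-44, 195, 0], [0, 0, 0], 0],
  [[-54, 240, 10], [0, 0, -1], 0],
  [[-64, 285, 30], [0, 0, -1], 0],
  [[-72, 325, 60], [0, 0, -1], 0],
  [[-78, 355, 95], [0, 0, -1], 0],
  [[-78, 365, 127], [0, 0, -1], 0],
  [[-78, 365, 160], [0, 0, -1], 0],
  [[-78, 365, 195], [0, 0, -1], 0],
  [[-78, 365, 225], [0, 0, -1], 0],
  [[-78, 365, 225], [0, 0, -1], 0],
  [[-78, 365, 225], [0, 0, -1], 0],
])

```text
time: 29.65
ee_pos: [0.5672, 0.2622, 0.0608]
tcp_rot: [-180.0, -0.1, -166.0]
wrist_force: [-0.4, -0.0, 1.4]
opening: 0.0857
grasp_force: 0.0
```

Run:
```python
from h import *
plan((.569,.2625,.021,194))
```

```text
(0.569, 0.2625, 0.021, 194) -> [-1.9 -0.1 39.8] [-0.  -0.1 -0. ]
```

Call:
play_rows([
  [[-1, 0, 15], [0, 0, 0], 0],
  [[-2, 0, 30], [0, 0, 0], 0],
  [[-2, 0, 38], [0, 0, 0], 0],
  [[-2, 0, 38], [0, 0, 0], 0.3],
  [[-2, 0, 38], [0, 0, 0], 0.6],
  [[-2, 0, 38], [0, 0, 0], 0.8],
  [[-2, 0, 38], [0, 0, 0], 1],
  [[-2, 0, 38], [0, 0, 0], 1],
  [[-2, 0, 38], [0, 0, 0], 1],
  [[-2, 0, 38], [0, 0, 0], 1],
  [[-2, 0, 38], [0, 0, 0], 1],
  [[-2, 0, 38], [0, 0, 0], 1],
])

```text
time: 30.85
ee_pos: [0.57, 0.2631, 0.0239]
tcp_rot: [180.0, 0.1, -166.0]
wrist_force: [-0.6, -0.4, 5.6]
opening: 0.0149
grasp_force: 40.6
```

Call:
play_rows([
  [[0, 0, -10], [0, 0, 0], 1],
  [[0, 0, -30], [0, 0, 0], 1],
  [[0, 0, -60], [0, 0, 0], 1],
  [[0, 0, -95], [0, 0, 0], 1],
  [[0, 0, -130], [0, 0, 0], 1],
  [[0, 0, -165], [0, 0, 0], 1],
  [[0, 0, -200], [0, 0, 0], 1],
  [[0, 0, -230], [0, 0, 0], 1],
  [[0, 0, -250], [0, 0, 0], 1],
  [[0, 0, -260], [0, 0, 0], 1],
  [[0, 0, -260], [0, 0, 0], 1],
  [[0, 0, -260], [0, 0, 0], 0.825],
  [[0, 0, -260], [0, 0, 0], 0.825],
  [[0, 0, -260], [0, 0, 0], 0.82],
  [[0, 0, -260], [0, 0, 0], 0.82],
  [[0, 0, -260], [0, 0, 0], 0.818],
  [[0, 0, -260], [0, 0, 0], 0.818],
])

```text
time: 32.55
ee_pos: [0.5695, 0.2629, 0.2831]
tcp_rot: [-180.0, -0.0, -166.0]
wrist_force: [-0.9, 0.6, -4.4]
opening: 0.0158
grasp_force: 12.7
```

Call:
play_rows([
  [[0, 0, 0], [0, 0, 0], 0.817],
  [[0, 0, 0], [0, 0, 0], 0.816],
  [[0, 0, 0], [0, 0, 0], 0.816],
  [[0, 0, 0], [0, 0, 0], 0.815],
  [[0, 0, 0], [0, 0, 0], 0.815],
  [[0, 0, 0], [0, 0, 0], 0.815],
  [[0, 0, 0], [0, 0, 0], 0.815],
  [[0, 0, 0], [0, 0, 0], 0.815],
  [[0, 0, 0], [0, 0, 0], 0.814],
  [[0, 0, 0], [0, 0, 0], 0.814],
  [[0, 0, 0], [0, 0, 0], 0.814],
  [[0, 0, 0], [0, 0, 0], 0.814],
  [[0, 0, 0], [0, 0, 0], 0.814],
  [[0, 0, 0], [0, 0, 0], 0.814],
  [[0, 0, 0], [0, 0, 0], 0.814],
  [[0, 0, 0], [0, 0, 0], 0.9],
  [[0, 0, 0], [0, 0, 0], 1],
  [[0, 0, 0], [0, 0, 0], 1],
  [[0, 0, 0], [0, 0, 0], 1],
])

```text
time: 34.45
ee_pos: [0.5698, 0.2629, 0.2833]
tcp_rot: [-180.0, 0.0, -166.0]
wrist_force: [0.3, -0.1, -3.5]
opening: 0.0138
grasp_force: 39.0
```

Run:
```python
from h import *
held()
im,d=camera("top");C=cloud("top",d);x,y,z=C[...,0],C[...,1],C[...,2]
r=(abs(x-.523)<.1)&(abs(y+.08)<.1)&(z>.072)&(z<.092)&(im[...,0]>60)&(im[...,0]>2*im[...,1].astype(float));print("rim",r.sum(),cv2.minAreaRect((C[r][:,:2]*1000).astype(np.float32)))
k=(abs(x-.57)<.05)&(abs(y+.11)<.05)&(z>.135)&(z<.18);print("chiselC head",k.sum(),np.median(C[k],0))
plan((.555,-.029,.302,194))
```

```text
side 296
-0.07 63 [ 0.1553  0.0244 -0.0712]
-0.09 51 [ 0.1531  0.0137 -0.0891]
-0.11 31 [ 0.1565  0.0025 -0.1111]
-0.13 33 [ 0.1492  0.0016 -0.1311]
-0.15 46 [ 0.1405  0.0069 -0.1501]
-0.17 47 [ 0.1384  0.0099 -0.1681]
top 53
-0.11 23 [ 0.1596  0.0017 -0.1149]
-0.13 9 [ 0.1542  0.0003 -0.1332]
-0.15 10 [ 0.157  -0.0006 -0.1533]
-0.17 8 [ 0.1551 -0.0003 -0.1732]
[0.5698 0.2629 0.2833] 39.011290145572275 0.013796996052123358 [ 0.3479 -0.0974 -3.494 ]
rim 1178 ((523.2776489257812, -79.2832260131836), (132.36561584472656, 132.56973266601562), 11.960403442382812)
chiselC head 49 [ 0.5896 -0.1049  0.157 ]
(0.555, -0.029, 0.302, 194) -> [  84.8 -279.7  -18.8] [-0. -0. -0.]
```

Call:
play_rows([
  [[0, 0, -8], [0, 0, 0], 1],
  [[6, -20, -19], [0, 0, 0], 1],
  [[15, -50, -19], [0, 0, 0], 1],
  [[26, -85, -19], [0, 0, 0], 1],
  [[37, -120, -19], [0, 0, 0], 1],
  [[48, -155, -19], [0, 0, 0], 1],
  [[58, -190, -19], [0, 0, 0], 1],
  [[67, -220, -19], [0, 0, 0], 1],
  [[75, -248, -19], [0, 0, 0], 1],
  [[81, -268, -19], [0, 0, 0], 1],
  [[85, -280, -19], [0, 0, 0], 1],
  [[85, -280, -19], [0, 0, 0], 1],
  [[85, -280, -19], [0, 0, 0], 1],
  [[85, -280, -19], [0, 0, 0], 1],
])

```text
time: 36.0
ee_pos: [0.555, -0.0285, 0.3024]
tcp_rot: [180.0, 0.0, -166.0]
wrist_force: [-0.1, -0.2, -2.5]
opening: 0.0137
grasp_force: 39.2
```

```bash
cat >> h.py <<'E'
def line():
    o=telemetry.get_obs();p=np.array(o["ee_pos"]);im,d=camera("side");C=cloud("side",d);q=C-p
    m=(np.hypot(q[...,0],q[...,1])<.06)&(q[...,2]<-.022)&(q[...,2]>-.18)&(im[...,0]<1.7*im[...,1])
    for a in np.arange(-.03,-.18,-.015):
        s=m&(abs(q[...,2]-a)<.0075)
        if s.sum()>2: print(round(a,3),s.sum(),np.median(q[s],0))
    print(p)
E
python3 - <<'E'
from h import *
line(); plan((.556,-.029,.17,194))
E
```

```text
-0.03 15 [ 0.0014 -0.0005 -0.0287]
-0.045 14 [ 0.002  -0.0021 -0.044 ]
-0.06 19 [ 0.0021 -0.0006 -0.0592]
-0.075 14 [ 0.0023 -0.0017 -0.0752]
-0.09 18 [ 0.0013 -0.0004 -0.0918]
-0.105 12 [ 0.0015 -0.0021 -0.1079]
-0.12 15 [ 0.0019  0.0004 -0.1194]
-0.135 12 [ 0.0025 -0.0013 -0.1353]
-0.15 10 [ 0.0064  0.0008 -0.1515]
-0.165 6 [ 0.0066  0.0021 -0.1593]
[ 0.555  -0.0285  0.3024]
(0.556, -0.029, 0.17, 194) -> [ -0.8  -0.8 132.3] [0.  0.  0.1]
```

It's vertical, so I lower it into cell 4.

Call:
play_rows([
  [[0, 0, 15], [0, 0, 0], 1],
  [[0, 0, 35], [0, 0, 0], 1],
  [[0, 0, 55], [0, 0, 0], 1],
  [[0, 0, 70], [0, 0, 0], 1],
  [[0, 0, 85], [0, 0, 0], 1],
  [[0, 0, 100], [0, 0, 0], 1],
  [[0, 0, 112], [0, 0, 0], 1],
  [[0, 0, 122], [0, 0, 0], 1],
  [[0, 0, 128], [0, 0, 0], 1],
  [[0, 0, 128], [0, 0, 0], 1],
  [[0, 0, 128], [0, 0, 0], 1],
])

```text
time: 37.15
ee_pos: [0.5551, -0.0293, 0.1747]
tcp_rot: [-180.0, 0.0, -166.0]
wrist_force: [-0.6, 0.7, -2.7]
opening: 0.0135
grasp_force: 39.2
```

Call:
play_rows([
  [[0, 0, 2], [0, 0, 0], 1],
  [[0, 0, 4], [0, 0, 0], 1],
  [[0, 0, 6], [0, 0, 0], 1],
  [[0, 0, 6], [0, 0, 0], 1],
  [[0, 0, 6], [0, 0, 0], 1],
])

```text
time: 37.65
ee_pos: [0.557, -0.0294, 0.1726]
tcp_rot: [-179.9, 0.5, -166.0]
wrist_force: [0.0, 0.7, 19.2]
opening: 0.0136
grasp_force: 41.5
```

Floor contact at the same height as before. I release and rise.

Call:
play_rows([
  [[0, 0, -3], [0, 0, 0], 1],
  [[0, 0, -5], [0, 0, 0], 0.8],
  [[0, 0, -5], [0, 0, 0], 0.75],
  [[0, 0, -5], [0, 0, 0], 0.7],
  [[0, 0, -5], [0, 0, 0], 0.6],
  [[0, 0, -5], [0, 0, 0], 0.55],
  [[0, 0, -5], [0, 0, 0], 0.55],
  [[0, 0, -5], [0, 0, 0], 0.55],
  [[0, 0, -20], [0, 0, 0], 0.55],
  [[0, 0, -40], [0, 0, 0], 0.55],
  [[0, 0, -70], [0, 0, 0], 0.55],
  [[0, 0, -100], [0, 0, 0], 0.55],
  [[0, 0, -120], [0, 0, 0], 0.55],
  [[0, 0, -120], [0, 0, 0], 0],
])

```text
time: 39.05
ee_pos: [0.5556, -0.0293, 0.2926]
tcp_rot: [-179.9, 0.3, -166.0]
wrist_force: [1.2, 0.6, -0.1]
opening: 0.052
grasp_force: 0.0
```

Run:
```python
from h import *
chisels(("top","side"));print(telemetry.get_obs()["q"])
plan((.401,.341,.16,175.8),(.401,.341,.06,175.8))
```

```text
top [192. 285.] c [473.7 416.9] mean [464.2 416.7] sz [ 17. 163.] axis 178.5
side [216. 254.] c [475.8 415.4] mean [465.9 415.3] sz [ 25. 171.] axis 177.4
[ -3.0238   6.8253  16.4282  99.5359   0.0002 -17.0092]
(0.401, 0.341, 0.16, 175.8) -> [ 60.2 396.6 128.8] [-0.   0.1 18.2]
(0.401, 0.341, 0.06, 175.8) -> [ 60.3 396.7 228.8] [-0.   0.1 18.2]
```

The last chisel was knocked aside to about y=0.416. I look at it in a crop.

Run:
```python
from h import *
im,d=camera("top"); save("h1",im,(130,230,250,330),6)
C=cloud("top",d)
m=(C[...,2]>.009)&(C[...,2]<.026)&(abs(C[...,0]-.46)<.12)&(abs(C[...,1]-.416)<.04)
p=C[m][:,:2]*1000; print(m.sum(),np.percentile(p[:,0],[0,1,50,99,100]))
for a in range(370,560,20): s=abs(p[:,0]-a)<10; print(a,s.sum(),np.median(p[s,1]) if s.any() else 0,np.ptp(p[s,1]) if s.any() else 0)
```

```text
265 [349.1356 391.8297 463.6878 550.214  561.5809]
370 0 0 0
390 17 416.7832465096714 15.204119837781036
410 34 416.0128589233843 26.780066333015384
430 35 416.29716301453647 15.818115862345394
450 39 415.01219730189 43.306851479028296
470 35 415.2913154285586 14.703076452772905
490 33 415.5596708473057 16.48241176047975
510 37 415.73296407847477 14.964924742207131
530 26 414.4267769503212 40.934909849793485
550 7 416.63237928896115 26.9797544328743
```

View pics/h1.png

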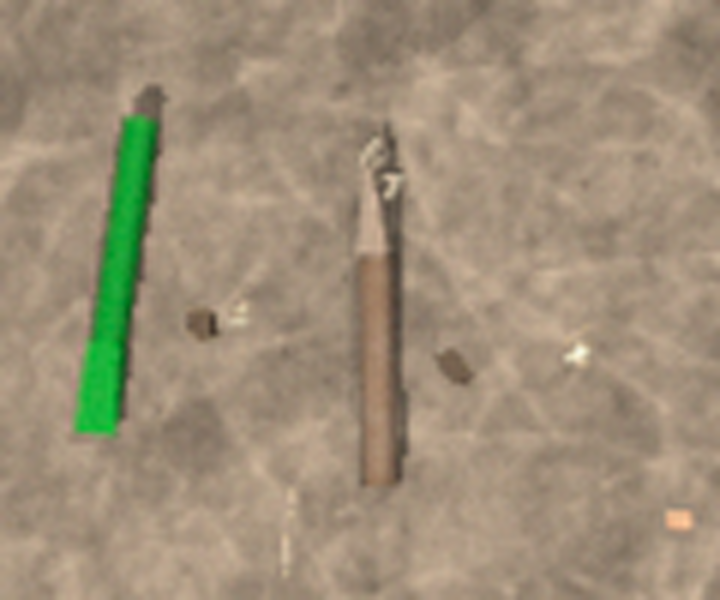

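The chisel, rolled on its side, now lies at crop (380,370) with its head at (380,488) and the blade far. The green look-alike at (115,260) is about 125 mm off. I re-aim the pinch at about (0.406, 0.416).

Run:
```python
from h import *
print(ray("top",130+380/6,230+488/6,.012),ray("top",130+375/6,230+256/6,.012))
plan((.406,.416,.16,179.5),(.406,.416,.06,179.5))
```

```text
[0.3882 0.4154 0.012 ] [0.5    0.4147 0.012 ]
(0.406, 0.416, 0.16, 179.5) -> [ 36.9 468.1 128.1] [ 0.  -0.  14.5]
(0.406, 0.416, 0.06, 179.5) -> [ 36.9 468.1 228.1] [ 0.  -0.  14.5]
```

Call:
play_rows([
  [[2, 20, 0], [0, 0, 0], 0],
  [[5, 60, 0], [0, 0, 1], 0],
  [[9, 105, 0], [0, 0, 2], 0],
  [[13, 150, 0], [0, 0, 4], 0],
  [[17, 195, 0], [0, 0, 6], 0],
  [[21, 240, 0], [0, 0, 8], 0],
  [[25, 285, 0], [0, 0, 10], 0],
  [[28, 330, 20], [0, 0, 12], 0],
  [[31, 370, 50], [0, 0, 14.5], 0],
  [[34, 410, 85], [0, 0, 14.5], 0],
  [[37, 445, 120], [0, 0, 14.5], 0],
  [[37, 468, 155], [0, 0, 14.5], 0],
  [[37, 468, 195], [0, 0, 14.5], 0],
  [[37, 468, 215], [0, 0, 14.5], 0],
  [[37, 468, 215], [0, 0, 14.5], 0],
  [[37, 468, 215], [0, 0, 14.5], 0],
  [[37, 468, 215], [0, 0, 14.5], 0],
])

```text
time: 40.9
ee_pos: [0.4066, 0.4162, 0.0749]
tcp_rot: [179.9, 0.1, 179.5]
wrist_force: [-0.0, -0.2, 0.9]
opening: 0.0851
grasp_force: 0.0
```

Run:
```python
from h import *
plan((.405,.4155,.023,179.5)); chisels(("top",))
```

```text
(0.405, 0.4155, 0.023, 179.5) -> [ 1.6 -0.8 51.9] [ 0.1  0.1 -0. ]
top [192. 276.] c [499.1 416.4] mean [491.4 416.2] sz [112.  17.] axis 1.1
```

Call:
play_rows([
  [[1, -1, 20], [0, 0, 0], 0],
  [[1, -1, 38], [0, 0, 0], 0],
  [[1, -1, 52], [0, 0, 0], 0],
  [[1, -1, 52], [0, 0, 0], 0.3],
  [[1, -1, 52], [0, 0, 0], 0.6],
  [[1, -1, 52], [0, 0, 0], 0.8],
  [[1, -1, 52], [0, 0, 0], 1],
  [[1, -1, 52], [0, 0, 0], 1],
  [[1, -1, 52], [0, 0, 0], 1],
  [[1, -1, 52], [0, 0, 0], 1],
  [[1, -1, 52], [0, 0, 0], 1],
  [[1, -1, 52], [0, 0, 0], 1],
])

```text
time: 42.15
ee_pos: [0.4052, 0.4152, 0.0221]
tcp_rot: [180.0, 0.1, 179.5]
wrist_force: [-0.0, -1.5, 5.8]
opening: 0.0151
grasp_force: 40.2
```

Call:
play_rows([
  [[0, 0, -10], [0, 0, 0], 1],
  [[0, 0, -30], [0, 0, 0], 1],
  [[0, 0, -60], [0, 0, 0], 1],
  [[0, 0, -95], [0, 0, 0], 1],
  [[0, 0, -130], [0, 0, 0], 1],
  [[0, 0, -165], [0, 0, 0], 1],
  [[0, 0, -200], [0, 0, 0], 1],
  [[0, 0, -230], [0, 0, 0], 1],
  [[0, 0, -250], [0, 0, 0], 1],
  [[0, 0, -260], [0, 0, 0], 1],
  [[0, 0, -260], [0, 0, 0], 1],
  [[0, 0, -260], [0, 0, 0], 0.825],
  [[0, 0, -260], [0, 0, 0], 0.825],
  [[0, 0, -260], [0, 0, 0], 0.82],
  [[0, 0, -260], [0, 0, 0], 0.82],
  [[0, 0, -260], [0, 0, 0], 0.818],
  [[0, 0, -260], [0, 0, 0], 0.818],
])

```text
time: 43.85
ee_pos: [0.4049, 0.4148, 0.2811]
tcp_rot: [-180.0, -0.0, 179.5]
wrist_force: [-0.3, -0.5, -2.4]
opening: 0.0154
grasp_force: 16.4
```

Call:
play_rows([
  [[0, 0, 0], [0, 0, 0], 0.817],
  [[0, 0, 0], [0, 0, 0], 0.816],
  [[0, 0, 0], [0, 0, 0], 0.816],
  [[0, 0, 0], [0, 0, 0], 0.815],
  [[0, 0, 0], [0, 0, 0], 0.815],
  [[0, 0, 0], [0, 0, 0], 0.815],
  [[0, 0, 0], [0, 0, 0], 0.815],
  [[0, 0, 0], [0, 0, 0], 0.815],
  [[0, 0, 0], [0, 0, 0], 0.814],
  [[0, 0, 0], [0, 0, 0], 0.814],
  [[0, 0, 0], [0, 0, 0], 0.814],
  [[0, 0, 0], [0, 0, 0], 0.814],
  [[0, 0, 0], [0, 0, 0], 0.814],
  [[0, 0, 0], [0, 0, 0], 0.814],
  [[0, 0, 0], [0, 0, 0], 0.814],
  [[0, 0, 0], [0, 0, 0], 0.9],
  [[0, 0, 0], [0, 0, 0], 1],
  [[0, 0, 0], [0, 0, 0], 1],
  [[0, 0, 0], [0, 0, 0], 1],
])

```text
time: 45.75
ee_pos: [0.4049, 0.4149, 0.2813]
tcp_rot: [180.0, 0.0, 179.5]
wrist_force: [0.3, -0.6, -2.3]
opening: 0.0146
grasp_force: 39.0
```

Run:
```python
from h import *
line(); plan((.472,-.046,.302,192))
im,d=camera("top");C=cloud("top",d);x,y,z=C[...,0],C[...,1],C[...,2]
r=(abs(x-.523)<.1)&(abs(y+.08)<.1)&(z>.072)&(z<.092)&(im[...,0]>60)&(im[...,0]>2*im[...,1].astype(float));print("rim",cv2.minAreaRect((C[r][:,:2]*1000).astype(np.float32)))
m=((abs(x-.523)<.1)&(abs(y+.08)<.1)&(z>.135)&(z<.2)).astype(np.uint8);n,l,st,_=cv2.connectedComponentsWithStats(m)
for i in range(1,n):
    if st[i,4]>8: print("head",st[i,4],np.median(C[l==i],0))
```

```text
[0.4049 0.4149 0.2813]
(0.472, -0.046, 0.302, 192) -> [ -71.2 -460.3  -20.7] [ -0.   -0.  -12.5]
rim ((523.3157348632812, -79.02819061279297), (132.4116668701172, 133.23580932617188), 12.20150089263916)
head 48 [ 0.5898 -0.1052  0.1572]
head 45 [ 0.5691 -0.0247  0.1576]
```

Call:
play_rows([
  [[0, -5, -10], [0, 0, 0], 1],
  [[-4, -25, -21], [0, 0, 0], 1],
  [[-9, -55, -21], [0, 0, -1], 1],
  [[-15, -95, -21], [0, 0, -3], 1],
  [[-22, -140, -21], [0, 0, -4], 1],
  [[-29, -185, -21], [0, 0, -6], 1],
  [[-36, -230, -21], [0, 0, -7], 1],
  [[-43, -275, -21], [0, 0, -9], 1],
  [[-50, -320, -21], [0, 0, -10], 1],
  [[-56, -360, -21], [0, 0, -11], 1],
  [[-62, -400, -21], [0, 0, -12], 1],
  [[-67, -430, -21], [0, 0, -12.5], 1],
  [[-70, -450, -21], [0, 0, -12.5], 1],
  [[-71, -460, -21], [0, 0, -12.5], 1],
  [[-71, -460, -21], [0, 0, -12.5], 1],
  [[-71, -460, -21], [0, 0, -12.5], 1],
  [[-71, -460, -21], [0, 0, -12.5], 1],
])

```text
time: 47.55
ee_pos: [0.4716, -0.0449, 0.3025]
tcp_rot: [180.0, 0.0, -168.0]
wrist_force: [0.6, -0.2, -2.3]
opening: 0.0148
grasp_force: 39.2
```

Run:
```python
from h import *
line(); plan((.472,-.046,.17,192))
```

```text
-0.03 23 [-0.0166 -0.0049 -0.0306]
-0.045 16 [-0.0191 -0.0039 -0.0464]
-0.06 21 [-0.0213 -0.0072 -0.0594]
-0.075 20 [-0.0233 -0.0079 -0.0754]
-0.09 18 [-0.0271 -0.0065 -0.0888]
-0.105 16 [-0.0295 -0.0076 -0.1063]
-0.12 13 [-0.0327 -0.0078 -0.1174]
-0.135 14 [-0.0361 -0.009  -0.1337]
[ 0.4716 -0.0449  0.3025]
(0.472, -0.046, 0.17, 192) -> [ -0.1  -1.2 132.4] [0.  0.  0.1]
```

It hangs about 11° off vertical. I slacken again to let it settle.

Call:
play_rows([
  [[0, -1, 0], [0, 0, 0], 0.818],
  [[0, -1, 0], [0, 0, 0], 0.816],
  [[0, -1, 0], [0, 0, 0], 0.815],
  [[0, -1, 0], [0, 0, 0], 0.814],
  [[0, -1, 0], [0, 0, 0], 0.814],
  [[0, -1, 0], [0, 0, 0], 0.814],
  [[0, -1, 0], [0, 0, 0], 0.814],
  [[0, -1, 0], [0, 0, 0], 0.814],
  [[0, -1, 0], [0, 0, 0], 0.814],
])

```text
time: 48.5
ee_pos: [0.472, -0.0467, 0.3022]
tcp_rot: [180.0, -0.0, -168.0]
wrist_force: [-0.7, -0.1, -3.4]
opening: 0.0159
grasp_force: 6.8
```

Run:
```python
from h import *
line()
```

```text
-0.03 19 [-0.017  -0.0036 -0.0292]
-0.045 21 [-0.0189 -0.0064 -0.0448]
-0.06 17 [-0.0213 -0.008  -0.0592]
-0.075 21 [-0.024  -0.0059 -0.0767]
-0.09 16 [-0.0261 -0.0066 -0.0888]
-0.105 18 [-0.0294 -0.0064 -0.105 ]
-0.12 15 [-0.0331 -0.007  -0.1175]
-0.135 10 [-0.0362 -0.0092 -0.1321]
[ 0.472  -0.0467  0.3022]
```

Call:
play_rows([
  [[0, 0, 0], [0, 0, 0], 0.8135],
  [[0, 0, 0], [0, 0, 0], 0.8135],
  [[0, 0, 0], [0, 0, 0], 0.813],
  [[0, 0, 0], [0, 0, 0], 0.813],
  [[0, 0, 0], [0, 0, 0], 0.813],
  [[0, 0, 0], [0, 0, 0], 0.813],
  [[0, 0, 0], [0, 0, 0], 0.813],
])

```text
time: 49.25
ee_pos: [0.472, -0.0467, 0.3023]
tcp_rot: [-180.0, 0.0, -168.0]
wrist_force: [-0.1, -0.3, -2.9]
opening: 0.0168
grasp_force: 4.9
```

Run:
```python
from h import *
line()
```

```text
-0.03 20 [-0.0161 -0.006  -0.0295]
-0.045 16 [-0.0181 -0.0065 -0.0422]
-0.06 23 [-0.0208 -0.0053 -0.0585]
-0.075 20 [-0.0232 -0.0093 -0.0764]
-0.09 16 [-0.0273 -0.0052 -0.0865]
-0.105 19 [-0.0298 -0.0076 -0.1045]
-0.12 18 [-0.0328 -0.0079 -0.119 ]
-0.135 6 [-0.0381 -0.008  -0.1328]
-0.15 3 [-0.0373 -0.0096 -0.145 ]
[ 0.472  -0.0467  0.3023]
```

Call:
play_rows([
  [[0, 0, 0], [0, 0, 0], 0.83],
  [[0, 0, 0], [0, 0, 0], 0.9],
  [[0, 0, 0], [0, 0, 0], 1],
  [[0, 0, 0], [0, 0, 0], 1],
  [[0, 0, 0], [0, -4, 0], 1],
  [[0, 0, 0], [0, -8, 0], 1],
  [[0, 0, 0], [0, -11, 0], 1],
  [[0, 0, 0], [0, -11, 0], 1],
  [[0, 0, 0], [0, -11, 0], 1],
  [[0, 0, 0], [0, -11, 0], 1],
])

```text
time: 50.3
ee_pos: [0.4721, -0.0467, 0.3021]
tcp_rot: [180.0, 10.9, -168.0]
wrist_force: [-0.5, -0.3, -2.6]
opening: 0.0147
grasp_force: 39.2
```

Run:
```python
from h import *
line(); o=telemetry.get_obs();R=Ro.from_euler("xyz",o["tcp_rot"],degrees=True)
print("1mm world x,y,down in tool:",R.inv().apply(np.diag([1,1,-1.])))
```

```text
-0.03 18 [-0.0097 -0.0033 -0.029 ]
-0.045 15 [-0.01   -0.0024 -0.0476]
-0.06 14 [-0.0095 -0.0057 -0.0605]
-0.075 16 [-0.0112 -0.0036 -0.0722]
-0.09 12 [-0.0093 -0.0036 -0.091 ]
-0.105 16 [-0.0091 -0.0037 -0.1052]
-0.12 14 [-0.011  -0.0031 -0.1195]
-0.135 7 [-0.0127 -0.0035 -0.1345]
-0.15 3 [-0.0126 -0.0044 -0.1441]
[ 0.4721 -0.0467  0.3021]
1mm world x,y,down in tool: [[-0.9605 -0.2078  0.1852]
 [-0.204   0.9782  0.0396]
 [ 0.1893 -0.0002  0.9819]]
```

Vertical now. I correct by about +5 mm x and +4 mm y, then lower along world z.

Call:
play_rows([
  [[-6, 3, 1], [0, 0, 0], 1],
  [[-4, 3, 11], [0, 0, 0], 1],
  [[0, 3, 31], [0, 0, 0], 1],
  [[4, 3, 51], [0, 0, 0], 1],
  [[7, 3, 67], [0, 0, 0], 1],
  [[10, 3, 82], [0, 0, 0], 1],
  [[13, 3, 97], [0, 0, 0], 1],
  [[16, 3, 112], [0, 0, 0], 1],
  [[18, 3, 124], [0, 0, 0], 1],
  [[18, 3, 124], [0, 0, 0], 1],
  [[18, 3, 124], [0, 0, 0], 1],
])

```text
time: 51.45
ee_pos: [0.4772, -0.0425, 0.1771]
tcp_rot: [180.0, 11.0, -168.0]
wrist_force: [-0.4, 0.0, -1.9]
opening: 0.0147
grasp_force: 39.2
```

Call:
play_rows([
  [[1, 0, 4], [0, 0, 0], 1],
  [[2, 0, 8], [0, 0, 0], 1],
  [[2, 0, 11], [0, 0, 0], 1],
  [[2, 0, 11], [0, 0, 0], 1],
  [[2, 0, 11], [0, 0, 0], 1],
])

```text
time: 51.95
ee_pos: [0.4776, -0.0425, 0.1663]
tcp_rot: [-180.0, 11.0, -168.0]
wrist_force: [-0.4, 0.4, 0.0]
opening: 0.0148
grasp_force: 39.5
```

Call:
play_rows([
  [[0, 0, 1], [0, 0, 0], 1],
  [[0, 0, 2], [0, 0, 0], 1],
  [[0, 0, 3], [0, 0, 0], 1],
  [[0, 0, 3], [0, 0, 0], 1],
])

```text
time: 52.35
ee_pos: [0.4796, -0.0425, 0.1659]
tcp_rot: [-179.9, 11.3, -168.0]
wrist_force: [-0.1, -0.0, 15.2]
opening: 0.0147
grasp_force: 40.9
```

On the floor. I release and withdraw along world z.

Call:
play_rows([
  [[0, 0, -3], [0, 0, 0], 1],
  [[0, 0, -3], [0, 0, 0], 0.8],
  [[0, 0, -3], [0, 0, 0], 0.75],
  [[0, 0, -3], [0, 0, 0], 0.7],
  [[0, 0, -3], [0, 0, 0], 0.6],
  [[0, 0, -3], [0, 0, 0], 0.55],
  [[0, 0, -3], [0, 0, 0], 0.55],
  [[0, 0, -3], [0, 0, 0], 0.55],
  [[-4, 0, -20], [0, 0, 0], 0.55],
  [[-8, 0, -40], [0, 0, 0], 0.55],
  [[-14, 0, -70], [0, 0, 0], 0.55],
  [[-19, 0, -100], [0, 0, 0], 0.55],
  [[-23, 0, -120], [0, 0, 0], 0.55],
  [[-25, 0, -130], [0, 0, 0], 0.3],
  [[-25, 40, -130], [0, 0, 0], 0],
  [[-25, 80, -130], [0, 0, 0], 0],
  [[-25, 120, -130], [0, 0, 0], 0],
  [[-25, 160, -130], [0, 0, 0], 0],
  [[-25, 200, -130], [0, 0, 0], 0],
  [[-25, 240, -130], [0, 0, 0], 0],
])

```text
time: 54.35
ee_pos: [0.4271, 0.1938, 0.2948]
tcp_rot: [-180.0, 11.0, -168.0]
wrist_force: [1.2, -0.4, -0.1]
opening: 0.0854
grasp_force: 0.0
```

Call:
play_rows([
  [[0, 0, 0], [0, 0, 0], 0],
  [[0, 0, 0], [0, 0, 0], 0],
  [[0, 0, 0], [0, 0, 0], 0],
  [[0, 0, 0], [0, 0, 0], 0],
  [[0, 0, 0], [0, 0, 0], 0],
])

```text
time: 54.85
ee_pos: [0.4282, 0.1913, 0.2954]
tcp_rot: [-180.0, 11.0, -168.1]
wrist_force: [0.5, -0.4, 0.1]
opening: 0.0855
grasp_force: 0.0
```

Run:
```python
from h import *
im2,_=camera("side")
im,d=camera("top");C=cloud("top",d);x,y,z=C[...,0],C[...,1],C[...,2]
r=(abs(x-.523)<.1)&(abs(y+.08)<.1)&(z>.072)&(z<.092)&(im[...,0]>60)&(im[...,0]>2*im[...,1].astype(float));print("rim",cv2.minAreaRect((C[r][:,:2]*1000).astype(np.float32)))
m=((abs(x-.523)<.1)&(abs(y+.08)<.1)&(z>.135)&(z<.2)).astype(np.uint8);n,l,st,_=cv2.connectedComponentsWithStats(m)
for i in range(1,n):
    if st[i,4]>8: print("head",st[i,4],np.median(C[l==i],0))
chisels(("top",))
g=cv2.cvtColor(im,cv2.COLOR_RGB2GRAY);k=((g<60)&(im.max(-1).astype(int)-im.min(-1)<25)&(abs(z)<.03)).astype(np.uint8);k[:,:315]=0;k[:,402:]=0;k[:208]=0;k[292:]=0
k=cv2.morphologyEx(k,cv2.MORPH_OPEN,np.ones((2,2),np.uint8));h=cv2.convexHull(np.argwhere(k)[:,::-1].astype(np.int32))
print("mat",cv2.minAreaRect(np.array([ray("top",u,v,.003)[:2]*1000 for u,v in h[:,0]],np.float32)))
a=cv2.resize(im[130:330,170:450],(700,500));b=cv2.resize(im2[210:330,300:430],(325,300));a[:300,375:]=0;a=np.vstack([cv2.resize(im[150:310,180:440],(780,300))[:, :],np.hstack([cv2.resize(im2[190:330,290:430],(390,290)),cv2.resize(im[195:295,310:410],(390,290))])]);save("fin",a)
```

```text
rim ((523.3889770507812, -79.61914825439453), (132.38333129882812, 133.61204528808594), 11.833526611328125)
head 49 [ 0.5901 -0.1046  0.1574]
head 44 [ 0.5689 -0.0247  0.1587]
head 38 [ 0.4709 -0.0276  0.1587]
mat ((529.5345458984375, -76.34761047363281), (189.50119018554688, 189.89556884765625), 11.743522644042969)
```

View pics/fin.png

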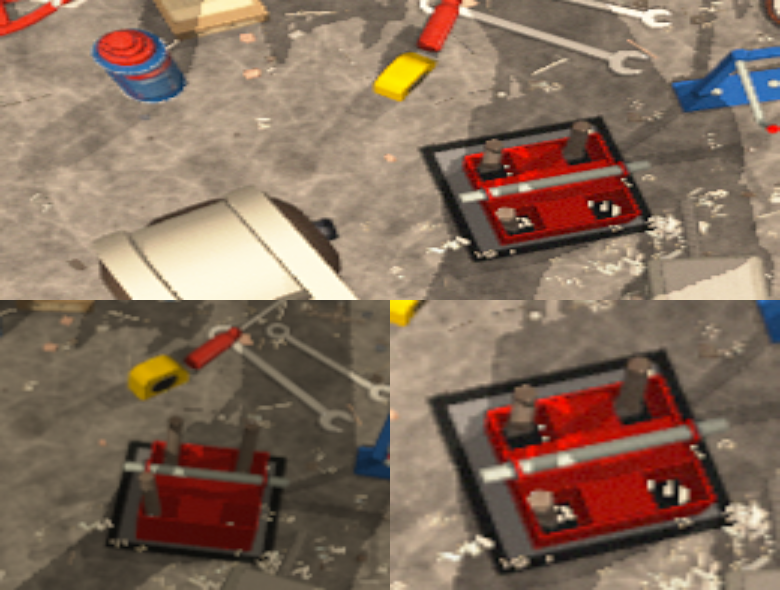

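The picture shows all three chisels standing head up in separate cells: heads at (495,150), (580,135) and (510,218) in the upper panel, all at z≈0.158. The tote is level and about 7 mm from the mat centre. The can and tape measure are where they were, and no chisel is left on the bench in view. I hand the job in.

Run:
```python
from h import *
print(workorder.job_done())
```

```text
the job is handed in; nothing more can be done
None
```

The job is handed in: the tote stands upright on the mat, about 7 mm off its centre, with all three chisels I found head up on the cell floor, one to a cell; the hand-in gave no verdict.

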